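# Load the dry-block incubator with swab tubes

## Task

Set up the dry-block incubator for this run: press the aluminium tube block squarely down into the incubator's well until it is fully home and the orange latch has snapped back over its foot, then stand the swab tubes from the rack in the block's holes, red cap next to the latch, yellow in the middle and blue at the far end. Last, lower the clear cover over the lot so that it sits square and flat on the incubator's deck, centred over the well. Leave the white-capped and green-capped tubes standing where they are in the rack.

Things in the scene. Friction and masses are not known exactly. Their poses are not given: they have to be found in the camera images.
- well_floor (a point): dry-block incubator, 170 x 200 x 60 mm, white, grey deck, fixed. Point: centre of the well's floor, 50 mm above the bench, 10 mm below the deck. x away from its sloping control panel, y along the well to the orange latch, z up. Well 56 mm wide (x), 126 mm long (y), edges bevelled 6 mm. Deck flat from -60 to +55 mm in x, -100 to +100 mm in y.
- latch (a joint): orange spring latch at the well's +y end, rad: 0 closed, grows as it is pushed outwards; springs back. Tab 24 mm wide, 33 mm above the deck; its front slopes down (70 degrees) from y = 66 mm of the well to a nose at y = 54.5 mm, over the well, just above the deck. A block pressed down (5 to 15 N near its latch end) pushes the nose aside, which then snaps back over its foot (no need to touch it).
- block_center (a point): aluminium tube block 48 mm wide (x), 50 mm high, 0.58 kg: body 98 mm long (y) on an 8 mm thick, 120 mm long foot. Three upright blind holes, 19.5 mm wide, 42 mm deep, at y = -36, 0, 36 mm. Same either way round. Point: its centre, 25 mm above its underside; starts on the bench. Grip across the 48 mm, upper half: when home only its lowest 10 mm are below the deck.
- red_tube (a point): swab tube 100 mm tall, 25 g: clear 16 mm round body, lowest 6 mm tapering to an 8 mm flat foot; red screw cap on top, 22 mm across, 24 mm tall. Starts upright in the rack, cap 84 to 108 mm above the bench. Point: centre of the tube, 50 mm above its foot, 38 mm below the middle of the cap; z up the tube. Goes next to the latch.
- yellow_tube (a point): swab tube 100 mm tall, 25 g: clear 16 mm round body, lowest 6 mm tapering to an 8 mm flat foot; yellow screw cap on top, 22 mm across, 24 mm tall. Starts upright in the rack, cap 84 to 108 mm above the bench. Point: centre of the tube, 50 mm above its foot, 38 mm below the middle of the cap; z up the tube. Goes in the middle.
- blue_tube (a point): swab tube 100 mm tall, 25 g: clear 16 mm round body, lowest 6 mm tapering to an 8 mm flat foot; blue screw cap on top, 22 mm across, 24 mm tall. Starts upright in the rack, cap 84 to 108 mm above the bench. Point: centre of the tube, 50 mm above its foot, 38 mm below the middle of the cap; z up the tube. Goes at the far end.
- white_tube (a point): swab tube 100 mm tall, 25 g: clear 16 mm round body, lowest 6 mm tapering to an 8 mm flat foot; white screw cap on top, 22 mm across, 24 mm tall. Starts upright in the rack, cap 84 to 108 mm above the bench. Point: centre of the tube, 50 mm above its foot, 38 mm below the middle of the cap; z up the tube. Stays in the rack.
- green_tube (a point): swab tube 100 mm tall, 25 g: clear 16 mm round body, lowest 6 mm tapering to an 8 mm flat foot; green screw cap on top, 22 mm across, 24 mm tall. Starts upright in the rack, cap 84 to 108 mm above the bench. Point: centre of the tube, 50 mm above its foot, 38 mm below the middle of the cap; z up the tube. Stays in the rack.
- rack: white tube rack, fixed, 50 mm wide (x), 220 mm long (y), 60 mm high: a single row of five 20 mm square holes 40 mm apart along y, each with one tube in it; tubes stand on its floor, 8 mm above the bench. Origin: centre of its underside.
- cover_handle (a point): clear cover, an open-bottomed box 80 mm wide (x), 178 mm long (y), 106 mm high, walls 3 mm, 0.2 kg, standing on the bench. Black bar handle on top, 60 mm along y, 14 mm thick, bar 118 to 132 mm above the lower edge. Point: in the handle, on the cover's centre line, 122 mm above its lower edge; z up. Same either way round. In place it houses block, latch and tubes.
Not all that is in view belongs to the job. There is more than one size of the part that bears red_tube; the job needs the larger.

How it is judged:
By the outcome, as a careful person would: the job done as asked, in the order asked, and still so for the second after the job is handed in, with the robot touching nothing.
It also fails if it takes over 144 s, if anything falls off the work surface, if the arm or the gripper's body presses on something with over 40 N, if the wrist force passes 120 N, or if a joint passes its speed limit or range.

## Robot

A 6-joint arm with a two-finger parallel gripper is mounted at the origin on the work surface. World frame = base frame: x ahead of the robot, y to its left, z up, the work surface at z = 0. Lengths are in m, angles in rad, forces in N, time in s.
With the tool pointing down it reaches from about 0.225 to 0.875 m from the base axis. Payload 3.4 kg.
Tool frame: the origin (TCP) lies at the very end of the fingers, on their centre line; the grasp point (between the pads) lies 19 mm behind it; z points along the fingers, y is the direction in which the jaws open and shut (so a half turn about z gives the same grasp; the last joint's range is limited). The gripper opens to 85 mm and grips with 20 to 120 N. Pads are 22 mm wide; open, the fingers measure 114 mm over their backs; the gripper's body (76 mm by 85 mm) begins 54 mm behind the grasp point. The pads swing forward as they close: fully open they stand 13 mm farther back than shut.
Start: joints at [1.153, 0.276, 1.505, -0, 1.361, -0.121], TCP at [0.168, 0.55, 0.231] pointing down, gripper open.
Joint ranges: [-2.89, 2.89], [-0.75, 2.08], [0.22, 2.7], [-1.18, 4.32], [0.11, 2.71], [-2.7, 2.7]. Speed limits (rad/s): [2.57, 2.57, 3.14, 3.14, 3.14, 3.14].

## Interface

Orientations are given as a unit quaternion [w, x, y, z].
In Python, from rig import telemetry, cams, sign_off, spotter gives the robot as it stands.
- The arm moves only by the tool servo_tool, never from a script. Its argument "steps" is a list of rows, each a list of 6 numbers: the shift along the tool's x, y, z in mm, then the turn, a rotation vector about the tool's x, y, z in degrees. In form: [[x, y, z, ax, ay, az], ...]. A call has 1 to 8 rows; each row is the pose to reach, as a shift and turn from the pose commanded when the call began, along the tool's axes at that moment; what a row does not reach only later rows make up. A row lasts 1/10 s, in which the tool goes at most 50 mm and 8.59 degrees, less where a joint would pass 70% of its speed; a pose out of reach is approached as far as the arm can. A call with a gripper value outside its range is refused whole. "hand" is the closure in counts, from 0 (fully open) to 255 (shut), set as the call begins (left out, the last holds). The fingers move at their own pace and stop on an object; "grip_force" is the grip in N (left out, the last holds). Time passes only in rows, so rows that repeat a pose let the fingers close. It gives the time, the measured TCP pose, the force and the opening at its end, in the units of the state.
- telemetry.get_state(): the state, without advancing time (a new reading comes with each control period).
- cams.get_image(name): name is "scene" or "top"; returns (picture, depth): 420x560x3 uint8, red, green, blue; 420x560 float32, m along the optical axis (not along the pixel's ray), 0 where there is no reading.
- cams.camera_model(name): a dict with "camera_matrix" (3x3 intrinsics, pixels), "origin" and "rotation" of the camera in the world. Camera axes: x right, y up, looking along -z (the intrinsics and any distortion apply to the point x, -y, -z); pixel columns grow to the right and rows downward; lengths in m; the calibration is good to about 2 mm. A picture is of the moment at which its call begins. camera_model takes no time and is no camera call.
- sign_off(): hands the job in, once; it reports no verdict.
Trained networks look in the newest picture that a camera, given by its name, has taken for a name from the list of things; names that differ only in an ending like _2 or _b are one class to them, and where a whole thing is asked for, a point or a joint stands for the part that bears it (a point fixed in the world has none). Each returns a list of dicts, best first, with "conf" (0 to 1); they miss things now and then, are a little off and sometimes report something else, mostly with a low value. They report only what shows in the picture. A call takes as long as a camera call. They do not tell look-alikes from the thing itself.
- spotter.outline_of(query, camera): "region" (420x560 bool, what is visible of it) and "rect" ([left, top, width, height] in pixels, round what is visible of it).
The state is a dict: "clock": time; "qpos": joint angles; "qd": joint speeds; "effort": joint torques, N m; "position": TCP position; "ee_rot": TCP orientation; "contact_force": force on the tool from outside, world axes, zero at the start; "moment": the same for the moment, N m; "width": finger opening in m.
Only numpy, scipy, OpenCV 4.12 (cv2) and the standard library are available. Lean on these libraries where they do the work, as an engineer would, in place of code of your own. Each camera call takes 0.05 s, during which the arm holds its last target.

## Working session

There is one attempt and no reset: what is moved stays moved. The work goes in short steps, Python scripts to look and compute and a tool call to move; the robot and the scene stay as the last step left them, time stands still between calls to the robot, and variables do not carry over. Pictures are saved under pics/ and viewed, and the job is handed in when it is done.

Besides the shell and the picture viewer there is one more tool, called as name([rows], argument=value, ...), one row to a line, values as JSON. servo_tool: Moves the arm, as the interface text tells. Its arguments: {"type":"object","properties":{"steps":{"type":"array","items":{"type":"array","items":{"type":"number"}}},"hand":{"type":"number"},"grip_force":{"type":"number"}},"required":["steps"]}

```bash
ls; mkdir -p pics; cat > h.py <<'E'
import numpy as np, cv2
from rig import telemetry, cams, sign_off, spotter
def cm(n):
    c=cams.camera_model(n); return np.array(c['camera_matrix']),np.array(c['origin']),np.array(c['rotation']),c
def grab(n,f):
    im,d=cams.get_image(n); cv2.imwrite('pics/'+f+'.png',im[:,:,::-1]); np.save('/tmp/'+f+'.npy',d); np.save('/tmp/'+f+'_im.npy',im); return im,d
def cloud(n,d):
    K,o,R,_=cm(n); v,u=np.mgrid[:d.shape[0],:d.shape[1]]
    X=(u-K[0,2])/K[0,0]*d; Y=(v-K[1,2])/K[1,1]*d
    P=np.stack([X,-Y,-d],-1)@R.T+o; P[d<=0]=np.nan; return P
def ray(n,u,v,z):
    K,o,R,_=cm(n); r=R@np.array([(u-K[0,2])/K[0,0],-(v-K[1,2])/K[1,1],-1]); return o+r*(z-o[2])/r[2]
def proj(n,p):
    K,o,R,_=cm(n); q=R.T@(np.array(p)-o); return K[0,0]*q[0]/-q[2]+K[0,2],K[1,1]*(-q[1])/-q[2]+K[1,2]
E
python3 - <<'E'
from h import *
for n in('scene','top'):
    im,d=grab(n,n+'0'); c=cm(n)[3]; print({k:(np.array(v).round(4).tolist() if not isinstance(v,str) else v) for k,v in c.items()})
print({k:np.round(v,4) for k,v in telemetry.get_state().items()})
E
```

```text
pics
{'camera_matrix': [[530.8641, 0.0, 283.1974], [0.0, 530.8641, 209.2958], [0.0, 0.0, 1.0]], 'origin': [0.8095, -0.5462, 0.9602], 'rotation': [0.9214, 0.3035, 0.0704, 0.2321]}
{'camera_matrix': [[520.0771, 0.0, 274.8806], [0.0, 520.0771, 202.1766], [0.0, 0.0, 1.0]], 'origin': [0.369, 0.0285, 1.4501], 'rotation': [0.7065, 0.0403, -0.0381, -0.7055]}
{'clock': np.float64(0.1), 'qpos': array([ 1.153 ,  0.2765,  1.506 ,  0.    ,  1.3607, -0.121 ]), 'qd': array([ 0.0006, -0.0035, -0.0044, -0.0004,  0.0014,  0.0002]), 'effort': array([ 2.00000e-04, -4.17708e+01, -2.46402e+01, -3.00000e-04,
        5.90000e-03, -0.00000e+00]), 'position': array([0.168 , 0.5494, 0.2305]), 'ee_rot': array([-2.000e-04,  1.478e-01,  9.890e-01, -8.000e-04]), 'contact_force': array([ 0.2334, -0.0099, -0.092 ]), 'moment': array([ 0.0092, -0.0185,  0.0247]), 'width': np.float64(0.0849)}
```

```bash
python3 - <<'E'
s=open('h.py').read()
s=s.replace("np.array(c['rotation']),c","Rotation.from_quat(np.array(c['rotation'])[[1,2,3,0]]).as_matrix(),c").replace("import numpy as np, cv2","import numpy as np, cv2\nfrom scipy.spatial.transform import Rotation")
open('h.py','w').write(s)
E
echo
```

```text
(no output)
```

View pics/scene0.png

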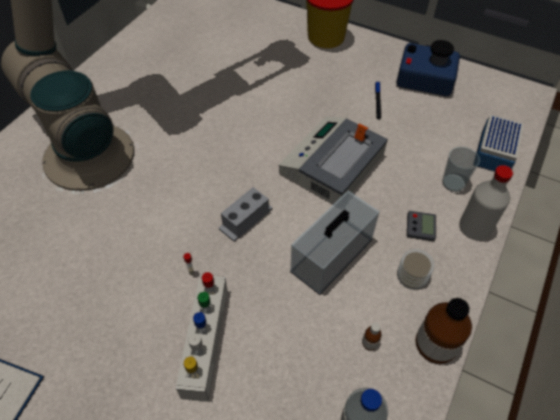

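View pics/top0.png

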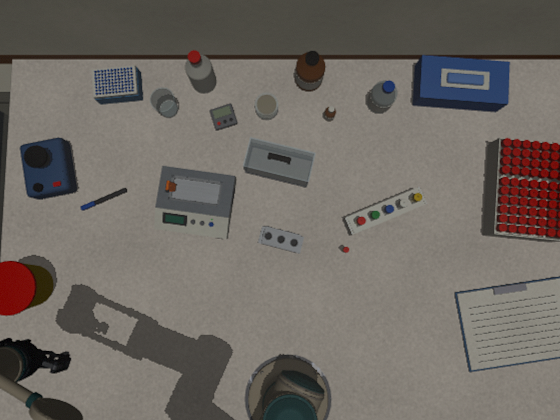

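```bash
cat > /tmp/a.py <<'E'
from h import *
res={}
names=['well_floor','latch','block_center','red_tube','yellow_tube','blue_tube','white_tube','green_tube','rack','cover_handle']
for n in('scene','top'):
    im,d=grab(n,n+'1')
    for q in names:
        r=spotter.outline_of(q,n)
        for i,e in enumerate(r[:3]):
            m=e['region']; print(n,q,round(e['conf'],2),np.round(e['rect'],0),m.sum(),np.argwhere(m).mean(0)[::-1].round(1))
            if i==0 : np.save(f'/tmp/m_{n}_{q}.npy',m)
def up(n,x,y,w,h,k,f):
    im=np.load(f'/tmp/{n}1_im.npy')[y:y+h,x:x+w,::-1]
    im=np.clip(im.astype(float)*1.5,0,255).astype('uint8')
    cv2.imwrite(f'pics/{f}.png',cv2.resize(im,None,fx=k,fy=k,interpolation=cv2.INTER_CUBIC))
up('scene',170,105,240,180,3.3,'c1'); up('scene',160,240,120,160,3.5,'c2'); up('top',140,130,200,130,4,'c3'); up('top',320,170,120,90,6,'c4')
E
python3 /tmp/a.py
```

```text
scene well_floor 0.63 [281. 118. 108.  87.] 5883 [333.8 157.5]
scene latch 0.69 [354. 125.  13.  19.] 121 [360.3 132.6]
scene block_center 0.9 [220. 190.  49.  52.] 1528 [244.2 213.7]
scene block_center 0.65 [188. 332.  13.  20.] 280 [196.  344.5]
scene red_tube 0.49 [187. 256.   9.  22.] 132 [188.7 262.7]
scene red_tube 0.46 [201. 273.  17.  21.] 224 [208.4 282.4]
scene red_tube 0.33 [354. 125.  15.  22.] 148 [360.9 132.9]
scene yellow_tube 0.47 [186. 358.  11.  21.] 248 [191.2 366.3]
scene blue_tube 0.7 [197. 315.   9.  19.] 221 [200.8 322.9]
scene white_tube 0.63 [189. 334.  15.  22.] 255 [196.2 344.2]
scene green_tube 0.57 [195. 293.  17.  22.] 223 [204.2 301.6]
scene rack 0.9 [174. 276.  56. 123.] 2451 [204.1 348.2]
scene cover_handle 0.84 [291. 190.  92. 106.] 5102 [333.  241.9]
top well_floor 0.7 [157. 165.  79.  73.] 4869 [194.  202.2]
top latch 0.41 [165. 181.  10.  11.] 76 [170.  186.3]
top block_center 0.91 [258. 226.  44.  30.] 788 [280.1 239.6]
top red_tube 0.42 [354. 217.  10.   9.] 80 [359.5 221.1]
top yellow_tube 0.61 [413. 191.   7.  11.] 73 [415.4 197.5]
top white_tube 0.38 [399. 200.   7.   7.] 68 [401.2 203.6]
top rack 0.65 [343. 184.  83.  54.] 1184 [381.6 212. ]
top cover_handle 0.68 [244. 139.  71.  45.] 2351 [278.  162.1]
```

View pics/c1.png

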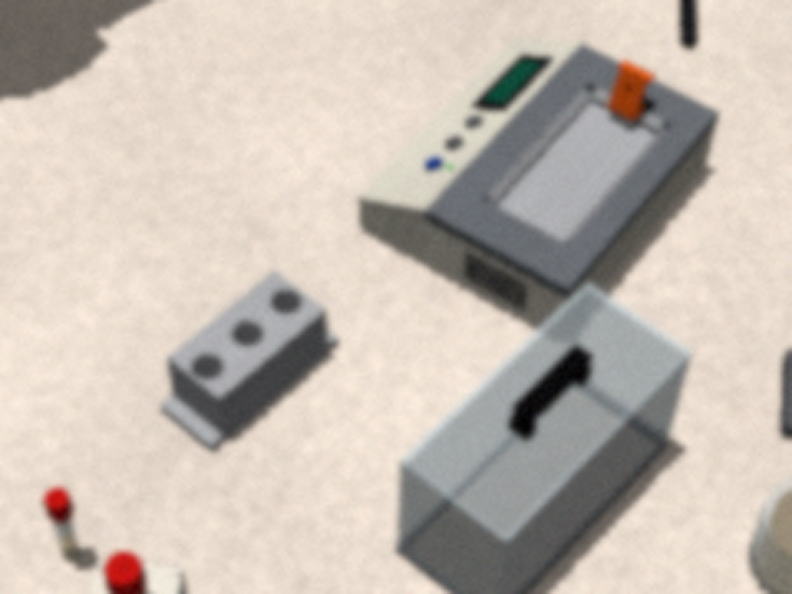

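View pics/c2.png

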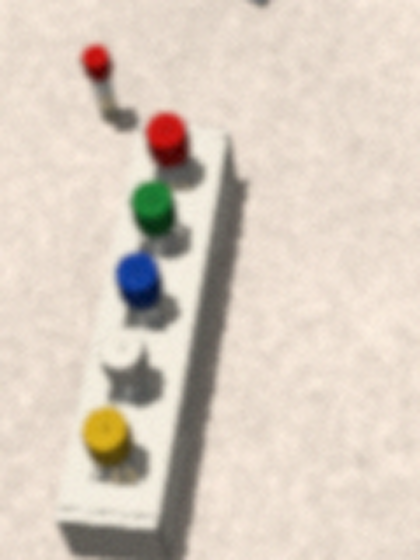

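View pics/c3.png

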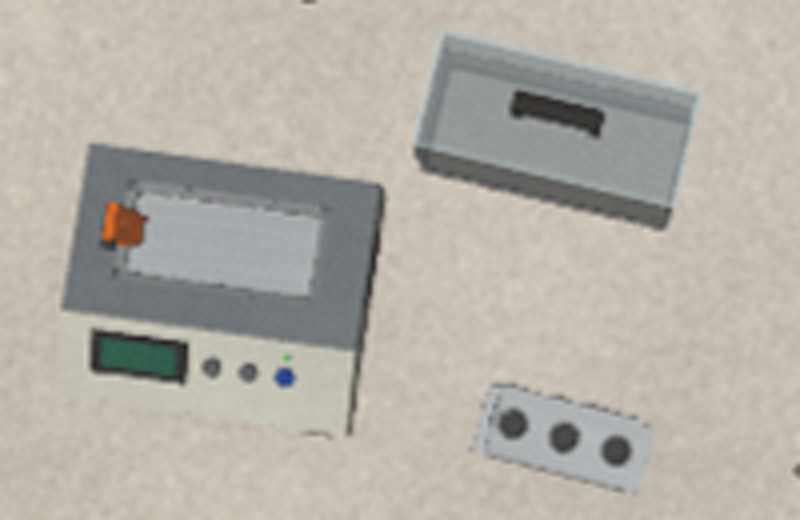

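View pics/c4.png

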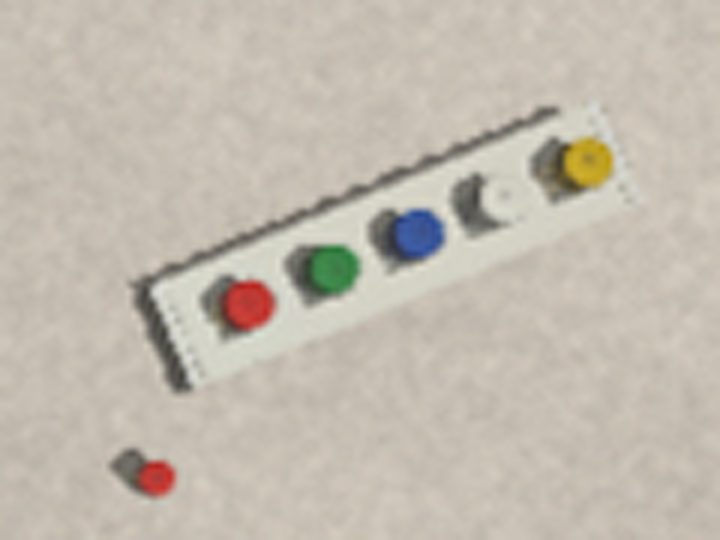

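```bash
cat > /tmp/b.py <<'E'
from h import *
for n in('scene','top'):
    d=np.load(f'/tmp/{n}1.npy'); P=cloud(n,d)
    z=P[...,2]; 
    tab=np.abs(z)<.02; print(n,'table z',np.nanmedian(z[tab]),np.nanstd(z[tab]))
    def rect(mask,lo,hi,name,ero=0):
        M=cv2.dilate(mask.astype('uint8'),np.ones((7,7)))>0
        M&=(z>lo)&(z<hi)
        Q=P[M]; 
        if len(Q)<5: print(name,'few');return
        c,(a,b),ang=cv2.minAreaRect((Q[:,:2]*1000).astype('float32'))
        print(n,name,len(Q),'z',np.median(Q[:,2]).round(4),'rect c',np.round(c,1),'size',np.round((a,b),1),'ang',round(ang,1),'mean',(Q[:,:2].mean(0)*1000).round(1))
    L=lambda q:np.load(f'/tmp/m_{n}_{q}.npy')
    rect(L('block_center'),.043,.06,'block top'); rect(L('well_floor'),.055,.067,'deck'); rect(L('well_floor'),.043,.054,'well')
    rect(L('cover_handle'),.1,.112,'cover top'); rect(L('cover_handle'),.119,.14,'handle'); rect(L('rack'),.055,.065,'rack top')
    rect(L('latch'),.07,.11,'latch')
    for q in ['red','yellow','blue','white','green']:
        try: rect(L(q+'_tube'),.1,.116,q)
        except Exception as e: print(q,e)
E
python3 /tmp/b.py
```

```text
scene table z -0.00018145045833262152 0.00325005781144727
scene block top 790 z 0.0493 rect c [427.6  18.6] size [100.6  51.1] ang 74.7 mean [428.   16.1]
scene deck 2451 z 0.0592 rect c [543.6 250.6] size [204.1 139.7] ang 82.4 mean [547.5 241.7]
scene well 1752 z 0.05 rect c [534.9 251.6] size [207.6 157.6] ang 82.1 mean [534.4 242.1]
scene cover top 2948 z 0.1059 rect c [634.2  23.1] size [180.8  81.7] ang 76.3 mean [634.6  17.1]
scene handle 239 z 0.131 rect c [634.3  22.8] size [61.4 14.4] ang 76.0 mean [634.8  19.5]
scene rack top 2059 z 0.0599 rect c [ 504.1 -263.9] size [ 51.1 221.4] ang 22.8 mean [ 514.3 -278.3]
scene latch 115 z 0.0842 rect c [567.5 313.2] size [25.5 20.4] ang 5.2 mean [566.6 312.4]
red few
scene yellow 152 z 0.1082 rect c [ 535.6 -337.9] size [20.  20.5] ang 12.5 mean [ 536.2 -338. ]
scene blue 149 z 0.108 rect c [ 508.2 -274.3] size [20.7 44.3] ang 17.3 mean [ 506.5 -266.5]
scene white 150 z 0.1081 rect c [ 528.1 -308.2] size [21.7 42.4] ang 46.7 mean [ 521.4 -302.2]
scene green 144 z 0.1077 rect c [ 497.5 -238.6] size [19.7 47.7] ang 33.8 mean [ 492.2 -2
[... 419 characters left out ...]
1.1  23.3]
top handle 141 z 0.1318 rect c [631.8  23.7] size [59.6 14.8] ang 76.5 mean [631.   23.6]
top rack top 939 z 0.0611 rect c [ 501.9 -263.1] size [ 49.9 220.6] ang 22.6 mean [ 499.4 -257.7]
top latch 71 z 0.0894 rect c [563.4 313.4] size [17.7 24.5] ang 83.9 mean [563.8 313.5]
top red 56 z 0.1098 rect c [ 471.1 -188.1] size [18.8 19. ] ang 3.6 mean [ 471.1 -188.5]
top yellow 64 z 0.1094 rect c [ 530.9 -326.8] size [21.4 41. ] ang 11.2 mean [ 532.1 -335. ]
blue [Errno 2] No such file or directory: '/tmp/m_top_blue_tube.npy'
top white 63 z 0.1099 rect c [ 510.9 -292.1] size [19.7 39.8] ang 44.8 mean [ 516.2 -297.6]
green [Errno 2] No such file or directory: '/tmp/m_top_green_tube.npy'
```

```bash
cat > /tmp/c.py <<'E'
from h import *
from scipy.ndimage import label
for n in('scene','top'):
    d=np.load(f'/tmp/{n}1.npy'); P=cloud(n,d); z=P[...,2]
    L=lambda q:np.load(f'/tmp/m_{n}_{q}.npy')
    M=cv2.dilate(L('well_floor').astype('uint8'),np.ones((7,7)))>0
    off=0 if n=='scene' else .001
    dk=M&(np.abs(z-.0597-off)<.003)
    # floor: near z .05, inside deck centre
    c0=np.array([.545,.250])
    A=np.deg2rad(82); ey=np.array([np.cos(A),np.sin(A)]); ex=np.array([np.sin(A),-np.cos(A)])
    lx=(P[...,:2]-c0)@ex; ly=(P[...,:2]-c0)@ey
    fl=M&(np.abs(z-.05-off)<.003)&(np.abs(lx)<.036)&(np.abs(ly)<.072)
    lab,k=label(fl); s=np.bincount(lab.ravel())[1:]; fl=lab==1+s.argmax()
    for nm,m in(('deck',dk),('floor',fl)):
        lab,k=label(m); s=np.bincount(lab.ravel())[1:]; m=lab==1+s.argmax()
        Q=(P[m][:,:2]*1000).astype('float32'); c,sz,a=cv2.minAreaRect(Q); print(n,nm,len(Q),np.round(c,1),np.round(sz,1),round(a,2), 'z',np.median(P[m][:,2]).round(4))
        # image-space-free extents by lines: per-bin extremes, median
        X=lx[m]*1000;Y=ly[m]*1000
        def ext(u,v,lo,hi):
            b=np.arange(lo,hi,4);mx=[];mn=[];cb=[]
            for t in b:
                w=u[(v>=t)&(v<t+4)]
                if len(w)>3: mx.append(w.max());mn.append(w.min());cb.append(t+2)
            pm=np.polyfit(cb,mx,1);pn=np.polyfit(cb,mn,1)
            return np.round([np.median(mn),np.median(mx)],1),'slopes deg',np.round(np.rad2deg([pn[0],pm[0]]),2)
        if nm=='deck': print('  x',ext(X,Y,-85,85),'y',ext(Y,X,-45,45))
        else: print('  x',ext(X,Y,-52,44),'y',ext(Y,X,-22,22))
    cap=(z>.103)&(z<.116)&(P[...,0]>.44)&(P[...,0]<.57)&(P[...,1]<-.15)&(P[...,1]>-.37)
    lab,k=label(cap); im=np.load(f'/tmp/{n}1_im.npy')
    for i in range(1,k+1):
        m=lab==i
        if m.sum()<20: continue
        Q=P[m]; c,r=cv2.minEnclosingCircle((Q[:,:2]*1000).astype('float32')); print(n,'cap',im[m].mean(0).round(),m.sum(),'mean',(Q[:,:2].mean(0)*1000).round(1),'circ',np.round(c,1),round(r,1))
    lm=cv2.dilate(L('latch').astype('uint8'),np.ones((5,5)))>0
    Q=P[lm&(z>.088)]; print('latch',[ (np.percentile((Q[:,:2]-c0)@e*1000,[2,50,98])).round(1) for e in(ex,ey)],np.percentile(Q[:,2],[2,98]))
E
python3 /tmp/c.py
```

```text
scene deck 2007 [550.  249.6] [203.9 125.9] 82.17 z 0.0595
  x (array([-52.4,  66.9]), 'slopes deg', array([ 0.01, -0.43])) y (array([-99.6,  99.3]), 'slopes deg', array([ 0.45, -4.17]))
scene floor 845 [554.3 252. ] [126.9  54.1] 82.03 z 0.0502
  x (array([-16.1,  34.9]), 'slopes deg', array([-0.32, -0.36])) y (array([-59. ,  63.6]), 'slopes deg', array([-1.09, -0.86]))
scene cap [122.  29.  26.] 110 mean [ 474.  -190.6] circ [ 473.2 -189.9] 11.3
scene cap [29. 78. 39.] 114 mean [ 489.6 -227.5] circ [ 489.6 -226.5] 11.4
scene cap [26. 47. 94.] 131 mean [ 505.  -264.3] circ [ 505.3 -263.6] 11.7
scene cap [146. 142. 134.] 134 mean [ 520.5 -301. ] circ [ 519.8 -300.6] 11.3
scene cap [131. 107.  29.] 144 mean [ 535.8 -337.8] circ [ 535.3 -337.5] 10.9
latch [array([ 1. , 12.4, 23.9]), array([63.9, 68.3, 75.7])] [0.08853805 0.09491697]
top deck 942 [529.5 250.6] [206.2  97.7] 88.32 z 0.0608
  x (array([-54.3, -20.3]), 'slopes deg', array([-1.81, -9.35])) y (array([-97.5,  98.6]), 'slopes deg', array([  -1.59, -114.91]))
top floor 546 [553.1 250.9] [129.4  56.1] 81.95 z 0.0514
  x (array([-15.5,  34.2]), 'slopes deg', array([ 4.39, -0.08])) y (array([-59.9,  59.2]), 'slopes deg', array([ 24.29, -25.81]))
top cap [117. 100.  32.] 58 mean [ 532.6 -336.1] circ [ 533.7 -336.6] 11.5
top cap [126. 125. 117.] 57 mean [ 516.9 -298.9] circ [ 517.1 -298.7] 10.8
top cap [43. 58. 95.] 59 mean [ 501.9 -262.5] circ [ 501.8 -263.2] 11.4
top cap [43. 82. 49.] 59 mean [ 486.5 -225.7] circ [ 486.4 -226.2] 11.1
top cap [118.  40.  37.] 55 mean [ 471.3 -188.6] circ [ 471.2 -188.6] 10.7
latch [array([-2.3,  8.8, 21.3]), array([63. , 68.6, 74.2])] [0.08810573 0.09870982]
```

```bash
cat >> h.py <<'E'
def to(x,y,z,ang):
    """mm, deg: tool row for TCP at x,y,z pointing straight down, jaw axis (tool y) at ang mod 180"""
    s=telemetry.get_state(); R=Rotation.from_quat(s['ee_rot'][[1,2,3,0]])
    p=s['position']*1000
    best=None
    for a in(ang,ang+180):
        t=np.deg2rad(a); ty=np.array([np.cos(t),np.sin(t),0]); tz=np.array([0,0,-1.]); tx=np.cross(ty,tz)
        T=Rotation.from_matrix(np.stack([tx,ty,tz],1)); r=(R.inv()*T).as_rotvec(degrees=True)
        if best is None or np.linalg.norm(r)<np.linalg.norm(best): best=r
    t=R.inv().apply(np.array([x,y,z])-p)
    ty=R.as_matrix()[:,1]
    print('clock',round(s['clock'],2),'pos',p.round(1),'yaw',np.rad2deg(np.arctan2(ty[1],ty[0])).round(1),'F',s['contact_force'].round(1),'w',round(s['width']*1000,1),'q',np.round(s['qpos'],2))
    print('ROW',t.round(1).tolist(),best.round(2).tolist())
E
python3 -c "
from h import *
to(432,38,130,-15)"
```

```text
clock 1.2 pos [168.2 549.9 231.3] yaw 73.0 F [ 0.1 -0.1  0.5] w 85.1 q [ 1.15  0.28  1.5   0.    1.36 -0.12]
ROW [-402.0, -412.4, 101.3] [0.01, -0.01, 87.99]
```

Block candidates: only scene (244,214) has three holes and a foot; (196,344) is a misreport (the white cap). Red tube candidates: the rack's red cap at scene (208,280), the small stray tube at (188,258), the latch at (361,133) and a bottle cap at (503,174). The close crop c2 shows the larger cap is the one in the rack, at (208,280). I'll start with the block.

servo_tool([
  [-402,-412,101,0,0,88],
  [-402,-412,101,0,0,88],
  [-402,-412,101,0,0,88],
  [-402,-412,101,0,0,88],
  [-402,-412,101,0,0,88],
  [-402,-412,101,0,0,88],
  [-402,-412,101,0,0,88],
  [-402,-412,101,0,0,88],
], hand=0)

```text
clock: 2.0
position: [0.3495, 0.1981, 0.1623]
ee_rot: [0.0, 0.683, 0.731, 0.001]
contact_force: [1.5, -0.4, 0.4]
width: 0.0852
```

```bash
python3 -c "
from h import *
to(432,38,130,-15)"
```

```text
clock 2.0 pos [349.5 198.1 162.3] yaw 3.9 F [ 1.5 -0.4  0.4] w 85.2 q [0.34 0.07 1.96 0.   1.12 0.27]
ROW [-165.4, 71.4, 32.3] [0.08, -0.04, 18.91]
```

servo_tool([
  [-165,71,32,0,0,19],
  [-165,71,32,0,0,19],
  [-165,71,32,0,0,19],
  [-165,71,32,0,0,19],
  [-165,71,32,0,0,19],
  [-165,71,32,0,0,19],
  [-165,71,32,0,0,19],
])

```text
clock: 2.7
position: [0.4312, 0.0413, 0.1302]
ee_rot: [-0.0, 0.792, 0.611, -0.0]
contact_force: [0.0, 0.4, 1.5]
width: 0.0852
```

```bash
python3 -c "
from h import *
grab('scene','s2');grab('top','t2')
to(431.5,37.8,19,-15)"
```

```text
clock 2.8 pos [431.2  41.6 130.4] yaw -14.7 F [0.4 1.1 0. ] w 85.4 q [-0.07  0.15  1.95  0.    1.04  0.19]
ROW [-3.6, 1.2, 111.4] [0.0, -0.02, 0.35]
```

View pics/s2.png

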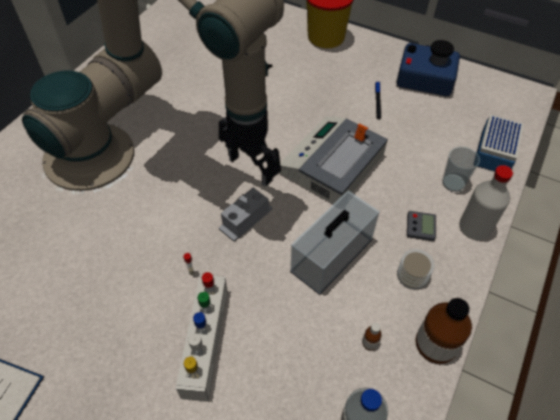

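servo_tool([
  [-3.5,1,40,0,0,0.3],
  [-3.5,1,80,0,0,0.3],
  [-3.5,1,105,0,0,0.3],
  [-3.5,1,116,0,0,0.3],
  [-3.5,1,116,0,0,0.3],
  [-3.5,1,116,0,0,0.3],
])

```text
clock: 3.4
position: [0.4321, 0.0376, 0.0146]
ee_rot: [0.0, 0.793, 0.609, 0.0]
contact_force: [0.5, -0.6, -0.0]
width: 0.0853
```

servo_tool([
  [0,0,0,0,0,0],
  [0,0,0,0,0,0],
  [0,0,0,0,0,0],
  [0,0,0,0,0,0],
  [0,0,0,0,0,0],
  [0,0,0,0,0,0],
  [0,0,0,0,0,0],
  [0,0,0,0,0,0],
], hand=255, grip_force=100)

```text
clock: 4.2
position: [0.4323, 0.037, 0.0153]
ee_rot: [0.0, 0.794, 0.608, 0.001]
contact_force: [-1.5, 1.9, 8.2]
width: 0.0471
```

```bash
python3 -c "
from h import *
grab('scene','s3');grab('top','t3')
to(431.5,37.8,14,-15)"
```

```text
clock 4.3 pos [432.3  37.   15.2] yaw -15.1 F [-1.   1.6  7.6] w 47.0 q [-0.08  0.31  2.1   0.    0.72  0.19]
ROW [0.6, -1.0, 1.2] [0.07, -0.04, -0.07]
```

View pics/s3.png

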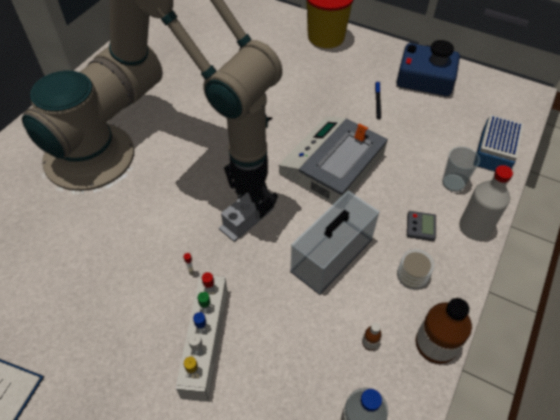

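servo_tool([
  [0,0,-20,0,0,0],
  [0,0,-60,0,0,0],
  [0,0,-100,0,0,0],
  [0,0,-120,0,0,0],
  [0,0,-120,0,0,0],
  [0,0,-120,0,0,0],
  [0,0,-120,0,0,0],
])

```text
clock: 5.0
position: [0.43, 0.0369, 0.1323]
ee_rot: [-0.002, 0.794, 0.608, -0.002]
contact_force: [-1.0, -0.5, -5.3]
width: 0.0468
```

```bash
cat > blk.py <<'E'
from h import *
# block (held) outline by both cams
def held(f,bz):
    for n in('scene','top'):
        im,d=grab(n,n[0]+f); P=cloud(n,d); z=P[...,2]
        for e in spotter.outline_of('block_center',n)[:1]:
            M=cv2.dilate(e['region'].astype('uint8'),np.ones((5,5)))>0
            M=M&(np.abs(z-bz)<.006); Q=P[M]
            if len(Q)<20: print(n,e['conf'],'few',e['rect']); continue
            c,sz,a=cv2.minAreaRect((Q[:,:2]*1000).astype('float32'))
            A=np.c_[Q[:,:2]-Q[:,:2].mean(0),np.ones(len(Q))]; k=np.linalg.lstsq(A,Q[:,2],rcond=None)[0]
            print(n,round(e['conf'],2),len(Q),'c',np.round(c,1),np.round(sz,1),round(a,1),'z',np.median(Q[:,2]).round(4),'tilt deg along 75:',np.rad2deg(k[0]*np.cos(1.31)+k[1]*np.sin(1.31)).round(2))
E
python3 -c "
from blk import *
held('4',.17)
to(431.5,37.8,134,-15)"
```

```text
scene 0.66 622 c [421.5   8.2] [79.9 56.5] 72.6 z 0.167 tilt deg along 75: 0.71
clock 5.2 pos [431.1  36.9 132.9] yaw -15.1 F [ 0.3  0.2 -4.5] w 46.6 q [-0.08  0.15  1.94  0.    1.05  0.19]
ROW [1.0, 0.1, -1.1] [-0.16, 0.02, -0.06]
```

View pics/s4.png

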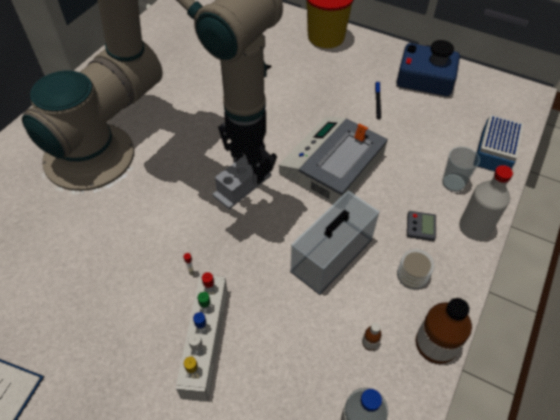

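```bash
python3 -c "
from h import *
to(557.2,267.5,125,-7.9)"
```

```text
clock 5.2 pos [431.1  36.9 132.9] yaw -15.1 F [ 0.3  0.2 -4.5] w 46.6 q [-0.08  0.15  1.94  0.    1.05  0.19]
ROW [255.5, 61.9, 7.7] [-0.16, 0.01, -7.16]
```

servo_tool([
  [30,7,0,0,0,-1],
  [70,17,0,0,0,-2],
  [115,28,0,0,0,-3],
  [160,39,0,0,0,-4.5],
  [200,48,4,0,0,-6],
  [235,57,8,0,0,-7],
  [255.5,62,8,0,0,-7.2],
  [255.5,62,8,0,0,-7.2],
])

```text
clock: 6.0
position: [0.5597, 0.2705, 0.1246]
ee_rot: [-0.0, 0.753, 0.658, 0.001]
contact_force: [-0.2, -0.3, -5.1]
width: 0.0469
```

```bash
python3 -c "
from blk import *
held('5',.158)
to(557.2,267.5,100,-7.9)"
```

```text
scene 0.89 653 c [556.7 249.8] [101.4  57.7] 86.8 z 0.1584 tilt deg along 75: 0.61
top 0.64 276 c [550.2 223.6] [49.8 48.2] 82.6 z 0.1597 tilt deg along 75: 0.79
clock 6.2 pos [557.2 266.6 125.3] yaw -7.9 F [-0.3 -0.3 -4.6] w 47.0 q [ 0.33  0.41  1.57 -0.    1.16  0.47]
ROW [0.9, -0.1, 25.3] [-0.11, 0.08, 0.02]
```

View pics/s5.png

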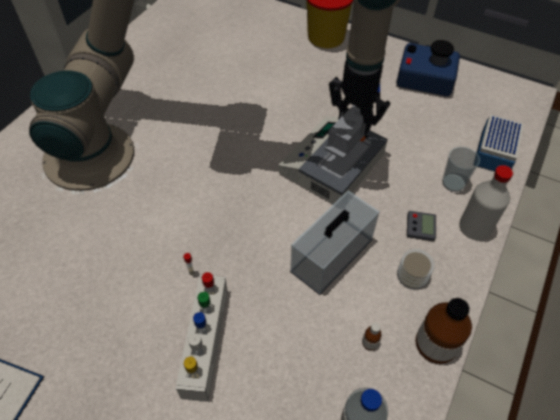

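```bash
cat > /tmp/d.py <<'E'
from h import *
A=np.deg2rad(82.1); ey=np.array([np.cos(A),np.sin(A)]); ex=np.array([np.sin(A),-np.cos(A)])
c0=np.array([.5545,.2474])
for n in('scene','top'):
    P=cloud(n,np.load(f'/tmp/{n[0]}5.npy')); z=P[...,2]; lx=(P[...,:2]-c0)@ex*1000; ly=(P[...,:2]-c0)@ey*1000
    m=(np.abs(z-.159)<.005)&(np.abs(lx)<35)&(ly>-70)&(ly<2)
    mx=[];mn=[];b=range(-46,2,4)
    for t in b:
        w=lx[m&(ly>=t)&(ly<t+4)]; mx.append(w.max());mn.append(w.min())
    print(n,'x',np.round(mn,1),np.round(mx,1),'med',np.median(mn),np.median(mx),'slope',np.rad2deg([np.polyfit(b,mn,1)[0],np.polyfit(b,mx,1)[0]]).round(2))
    yy=[ly[m&(lx>=t)&(lx<t+4)].min() for t in range(-20,20,4)]; print(' ymin',np.round(yy,1))
E
python3 /tmp/d.py
python3 - <<'E'
import cv2
for f,(x,y,w,h) in {'s5':(280,80,130,130),'t5':(140,120,140,120)}.items():
    im=cv2.imread(f'pics/{f}.png')[y:y+h,x:x+w]; cv2.imwrite(f'pics/{f}c.png',cv2.resize(cv2.convertScaleAbs(im,alpha=1.5),None,fx=4.5,fy=4.5,interpolation=cv2.INTER_CUBIC))
E
```

```text
scene x [-22.1 -21.7 -21.8 -20.3 -18.9 -22.6 -20.9 -20.6 -20.  -19.2 -19.3 -19.2] [27.8 26.6 27.  27.1 27.6 26.9 26.  26.  27.5 26.  26.9 27.5] med -20.453158580363386 26.960479714643732 slope [ 3.48 -0.61]
 ymin [-46.6 -46.8 -46.3 -48.8 -45.6 -45.8 -47.  -44.8 -45.3 -45.7]
top x [-23.  -23.7 -23.9 -24.9 -24.7 -23.3 -24.1 -24.7 -24.6 -18.3 -11.    9.3] [22.  22.7 22.2 21.3 23.1 22.8 21.6 21.5 21.4 20.7 22.8 22.3] med -23.77278786667292 22.11192409364719 slope [25.48 -0.57]
 ymin [-48.  -47.  -48.9 -48.5 -44.8 -49.  -49.  -48.8 -48.  -47.1]
```

View pics/s5c.png

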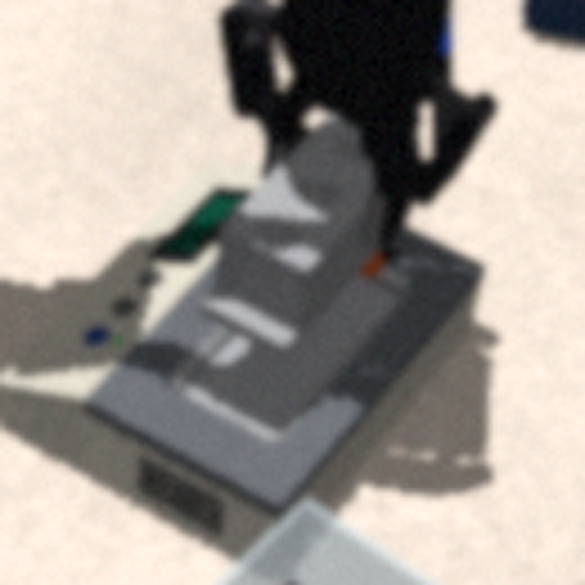

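View pics/t5c.png

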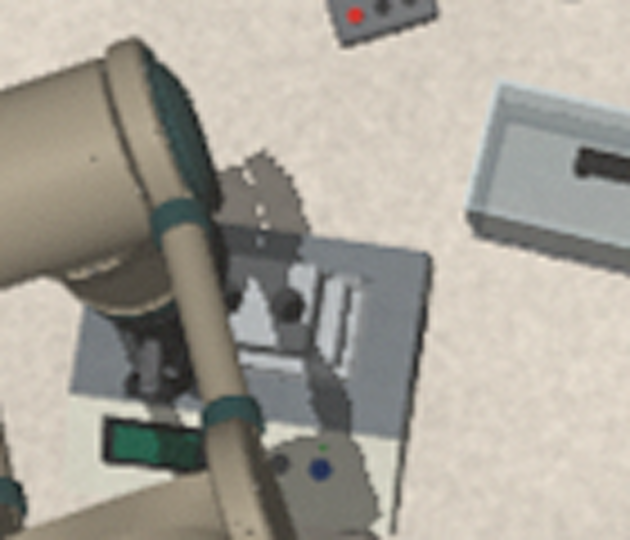

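```bash
cat > /tmp/e.py <<'E'
from h import *
A=np.deg2rad(82.1); ey=np.array([np.cos(A),np.sin(A)]); ex=np.array([np.sin(A),-np.cos(A)])
c0=np.array([.5549,.2486])
for n in('scene','top'):
    P=cloud(n,np.load(f'/tmp/{n}1.npy')); z=P[...,2]*1000-(-.5 if n=='scene' else 1.1); lx=(P[...,:2]-c0)@ex*1000; ly=(P[...,:2]-c0)@ey*1000
    print(n,'profile along x (|ly|<40)')
    m=(ly>-40)&(ly<30)
    print([(t,round(float(np.nanmedian(z[m&(lx>=t)&(lx<t+2)])),1)) for t in list(range(-72,-52,2))+list(range(-40,-18,2))+list(range(18,42,2))+list(range(48,66,2))])
    m=(np.abs(lx)<20)
    print('y',[(t,round(float(np.nanmedian(z[m&(ly>=t)&(ly<t+2)])),1)) for t in list(range(-108,-92,2))+list(range(-76,-50,2))+list(range(50,80,2))+list(range(92,108,2))])
E
python3 /tmp/e.py
```

```text
scene profile along x (|ly|<40)
[(-72, 55.0), (-70, 55.5), (-68, 56.1), (-66, 57.0), (-64, 58.2), (-62, 58.9), (-60, 59.5), (-58, 59.9), (-56, 60.2), (-54, 60.7), (-40, 60.6), (-38, 59.8), (-36, 60.0), (-34, 60.3), (-32, 58.7), (-30, 57.6), (-28, 54.7), (-26, 51.9), (-24, 50.8), (-22, 51.0), (-20, 50.0), (18, 51.2), (20, 50.9), (22, 50.2), (24, 50.4), (26, 51.2), (28, 51.9), (30, 55.4), (32, 57.9), (34, 60.1), (36, 61.1), (38, 59.6), (40, 59.4), (48, 59.9), (50, 60.2), (52, 60.3), (54, 44.0), (56, 31.7), (58, 1.8), (60, 0.5), (62, 0.2), (64, -0.6)]
y [(-108, -0.2), (-106, 0.4), (-104, 1.1), (-102, 28.7), (-100, 32.6), (-98, 27.5), (-96, 58.3), (-94, 59.6), (-76, 60.4), (-74, 59.5), (-72, 60.1), (-70, 59.7), (-68, 58.6), (-66, 57.1), (-64, 55.6), (-62, 53.6), (-60, 52.3), (-58, 50.1), (-56, 51.4), (-54, 51.7), (-52, 51.9), (50, 50.3), (52, 51.7), (54, 53.7), (56, 61.6), (58, 60.5), (60, 70.2), (62, 74.1), (64, 83.7), (66, 85.8), (68, 91.4), (70, 63.1), (72, 62.1), (74, 62.1), (76, 60.1), (78, 59.2), (92, 59.8), (94, 60.0), (96, 61.9), (98, 59.0), (100, 59.1), (102, nan), (104, nan), (106, nan)]
top profile along x (|ly|<40)
[(-72, 53.6), (-70, 57.4), (-68, 58.1), (-66, 57.9), (-64, 58.2), (-62, 58.9), (-60, 61.3), (-58, 59.4), (-56, 58.5), (-54, 60.5), (-40, 59.3), (-38, 60.8), (-36, 60.1), (-34, 60.1), (-32, 56.8), (-30, 57.3), (-28, 50.2), (-26, 51.7), (-24, 50.0), (-22, 51.6), (-20, 50.0), (18, 49.6), (20, 51.7), (22, 50.6), (24, 49.1), (26, 50.3), (28, 54.8), (30, 56.2), (32, 59.7), (34, 60.2), (36, 58.7), (38, 60.2), (40, 60.5), (48, 59.9), (50, 60.2), (52, 60.0), (54, 60.5), (56, nan), (58, nan), (60, nan), (62, nan), (64, 0.6)]
y [(-108, 2.0), (-106, 3.7), (-104, 1.7), (-102, 7.4), (-100, 41.5), (-98, 58.3), (-96, 58.0), (-94, 60.3), (-76, 61.1), (-74, 59.7), (-72, 61.0), (-70, 59.5), (-68, 58.7), (-66, 57.8), (-64, 55.2), (-62, 51.4), (-60, 51.8), (-58, 51.9), (-56, 53.1), (-54, 52.5), (-52, 50.3), (50, 50.4), (52, 51.9), (54, 55.7), (56, 52.5), (58, 67.6), (60, 73.2), (62, 77.9), (64, 83.3), (66, 90.1), (68, 90.2), (70, 91.9), (72, 62.7), (74, 73.2), (76, 59.7), (78, 59.8), (92, 59.9), (94, 59.6), (96, 60.7), (98, 60.6), (100, 57.9), (102, nan), (104, nan), (106, nan)]
  return np.nanmean(a, axis, out=out, keepdims=keepdims)
```

servo_tool([
  [1,0,8,0,0,0],
  [1,0,16,0,0,0],
  [1,0,24,0,0,0],
  [1,0,30,0,0,0],
  [1,0,32,0,0,0],
  [1,0,34,0,0,0],
  [1,0,34,0,0,0],
])

```text
clock: 6.9
position: [0.5583, 0.2684, 0.092]
ee_rot: [-0.0, 0.754, 0.657, -0.0]
contact_force: [-0.5, 0.5, -5.4]
width: 0.0469
```

servo_tool([
  [0,0,3,0,0,0],
  [0,0,6,0,0,0],
  [0,0,9,0,0,0],
  [0,0,9,0,0,0],
])

```text
clock: 7.3
position: [0.5582, 0.268, 0.0828]
ee_rot: [0.0, 0.754, 0.657, -0.0]
contact_force: [-0.2, -1.5, -5.3]
width: 0.0468
```

```bash
python3 -c "
from blk import *
held('6',.118)
to(557.2,267.5,66,-7.9)
print(telemetry.get_state()['moment'])"
```

```text
scene 0.64 590 c [553.1 245.9] [97.4 61.8] 78.3 z 0.1169 tilt deg along 75: 0.52
top 0.9 276 c [550.6 223.1] [48.3 48.4] 84.0 z 0.1186 tilt deg along 75: -0.13
clock 7.5 pos [558.2 268.3  83. ] yaw -7.9 F [-0.9 -1.9 -5.6] w 46.8 q [ 0.34  0.45  1.62 -0.    1.07  0.47]
ROW [-0.9, -0.8, 17.0] [-0.02, 0.02, 0.04]
[-0.19515771  0.00682493 -0.02410315]
```

View pics/s6.png

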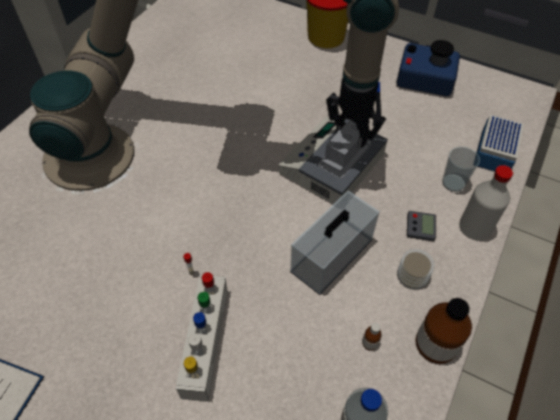

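servo_tool([
  [-0.5,-0.5,2,0,0,0],
  [-0.5,-0.5,4,0,0,0],
  [-0.5,-0.5,6,0,0,0],
  [-0.5,-0.5,8,0,0,0],
  [-0.5,-0.5,8,0,0,0],
])

```text
clock: 8.0
position: [0.5573, 0.2678, 0.0746]
ee_rot: [-0.0, 0.754, 0.657, -0.001]
contact_force: [-0.0, -12.9, -4.3]
width: 0.0464
```

servo_tool([
  [0,0,2,0,0,0],
  [0,0,4,0,0,0],
  [0,0,5,0,0,0],
  [0,0,5,0,0,0],
])

```text
clock: 8.4
position: [0.5591, 0.2709, 0.0722]
ee_rot: [-0.001, 0.754, 0.657, 0.003]
contact_force: [-0.3, 3.9, 5.0]
width: 0.0468
```

```bash
cat > crop.py <<'E'
import cv2,sys
f,x,y,w,h,k=sys.argv[1],*map(int,sys.argv[2:7])
im=cv2.imread(f'pics/{f}.png')[y:y+h,x:x+w]; cv2.imwrite(f'pics/{f}_z.png',cv2.resize(cv2.convertScaleAbs(im,alpha=1.6),None,fx=k,fy=k,interpolation=cv2.INTER_CUBIC))
E
python3 -c "
from blk import *
held('7',.106)
to(557.2,267.5,66,-7.9)
print(telemetry.get_state()['moment'])"; python3 crop.py s7 280 60 130 130 5;python3 crop.py t7 140 130 120 110 5
```

```text
scene 0.58 592 c [552.3 239.5] [99.2 61.7] 78.7 z 0.1057 tilt deg along 75: 5.48
top 0.58 51 c [ 532.6 -336.3] [20.4 20.8] 57.7 z 0.1082 tilt deg along 75: -8.14
clock 8.6 pos [559.1 270.9  72.2] yaw -7.9 F [-0.9  4.3  5.1] w 46.7 q [0.34 0.46 1.63 0.   1.04 0.47]
ROW [-3.6, -1.4, 6.2] [0.18, -0.33, -0.02]
[ 0.19707254  0.37459816 -0.1670881 ]
```

View pics/s7_z.png

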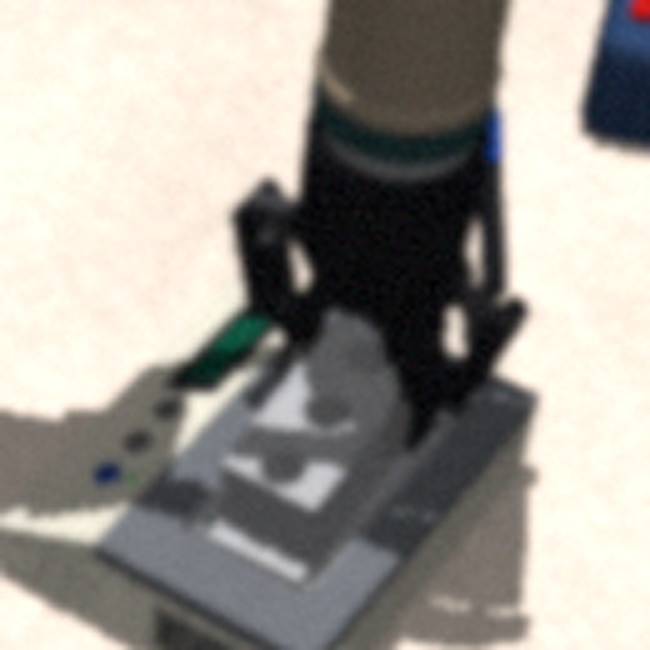

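View pics/t7_z.png

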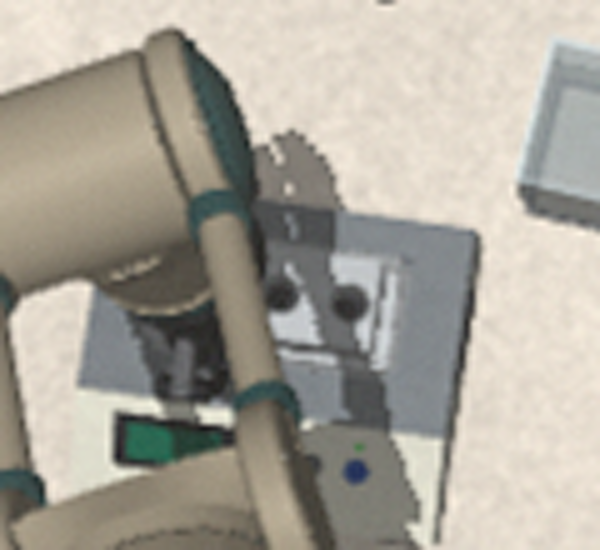

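servo_tool([
  [0,0,1,0,0,0],
  [0,0,2,0,0,0],
  [0,0,3,0,0,0],
  [0,0,3,0,0,0],
])

```text
clock: 9.0
position: [0.5611, 0.2723, 0.0703]
ee_rot: [-0.0, 0.754, 0.657, 0.006]
contact_force: [1.1, 7.5, 6.6]
width: 0.0465
```

```bash
python3 -c "
from h import *
to(557.2,267.5,66,-7.9)
print(telemetry.get_state()['moment'])"
```

```text
clock 9.0 pos [561.1 272.3  70.3] yaw -7.9 F [1.1 7.5 6.6] w 46.5 q [0.34 0.47 1.63 0.01 1.03 0.47]
ROW [-5.3, -3.2, 4.2] [0.42, -0.53, -0.01]
[ 0.59006455  0.08008064 -0.03403875]
```

```bash
cat > prof.py <<'E'
from h import *
import sys
A=np.deg2rad(82.1); ey=np.array([np.cos(A),np.sin(A)]); ex=np.array([np.sin(A),-np.cos(A)])
c0=np.array([.5549,.2486])
def prof(f,lohi):
    for n in('scene','top'):
        im,d=grab(n,n[0]+f)
        P=cloud(n,d); z=P[...,2]*1000-(-.5 if n=='scene' else 1.1); cc=c0+(ex*.0005 if n=='scene' else -ex*.0002+ey*.0007)
        lx=(P[...,:2]-cc)@ex*1000; ly=(P[...,:2]-cc)@ey*1000
        print(n,'y-profile |lx|<16:',[(t,round(float(np.nanmedian(z[(np.abs(lx)<16)&(ly>=t)&(ly<t+3)])),1)) for t in range(-78,lohi,3)])
        print('  x-profile ly -48..-20:',[(t,round(float(np.nanmedian(z[(ly>-48)&(ly<-20)&(lx>=t)&(lx<t+2)])),1)) for t in list(range(-38,-16,2))+list(range(16,38,2))])
        m=(z>80)&(z<115)&(np.abs(lx)<22)&(ly>-52)&(ly<lohi); Q=np.c_[lx[m],ly[m],np.ones(m.sum())]; 
        for _ in range(4):
            k=np.linalg.lstsq(Q,z[m],rcond=None)[0]; r=np.abs(Q@k-z[m]); 
            w=r<2.5; idx=np.argwhere(m)[w]; m=np.zeros_like(m); m[idx[:,0],idx[:,1]]=1; Q=Q[w]
        print('  plane n',m.sum(),'tilt x,y deg',np.rad2deg(k[:2]).round(2),'z0',k[2].round(1))
E
python3 -W ignore -c "
from prof import *
prof('8',5)"; python3 crop.py s8 280 60 130 130 5;python3 crop.py t8 140 130 120 110 5
```

```text
scene y-profile |lx|<16: [(-78, 60.8), (-75, 61.1), (-72, 61.2), (-69, 59.1), (-66, 58.2), (-63, 56.7), (-60, 61.2), (-57, 87.6), (-54, 78.2), (-51, 437.6), (-48, 436.3), (-45, 444.0), (-42, 414.5), (-39, 403.0), (-36, 103.1), (-33, 103.4), (-30, 105.2), (-27, 106.2), (-24, 106.2), (-21, 106.9), (-18, 262.1), (-15, 301.1), (-12, 307.9), (-9, 250.9), (-6, 108.8), (-3, 105.3), (0, 110.3), (3, 112.9)]
  x-profile ly -48..-20: [(-38, 59.5), (-36, 58.7), (-34, 62.8), (-32, 57.3), (-30, 50.3), (-28, 55.8), (-26, nan), (-24, 101.5), (-22, 104.8), (-20, 104.3), (-18, 104.4), (16, 436.7), (18, 433.6), (20, 431.3), (22, 425.8), (24, 93.6), (26, 434.5), (28, 433.4), (30, 438.4), (32, 442.7), (34, 434.0), (36, 440.3)]
  plane n 177 tilt x,y deg [2.78 5.12] z0 106.7
top y-profile |lx|<16: [(-78, 61.2), (-75, 59.6), (-72, 58.1), (-69, 56.6), (-66, 55.3), (-63, 58.2), (-60, 58.8), (-57, 96.5), (-54, 99.6), (-51, 445.0), (-48, 444.7), (-45, 456.2), (-42, 465.0), (-39, 466.0), (-36, 464.5), (-33, 467.2), (-30, 456.5), (-27, 459.3), (-24, 462.0), (-21, 466.2), (-18, 351.5), (-15, 464.3), (-12, 467.2), (-9, 469.4), (-6, 470.2), (-3, 471.2), (0, 471.4), (3, 472.7)]
  x-profile ly -48..-20: [(-38, 58.6), (-36, 61.4), (-34, 60.3), (-32, 57.6), (-30, 57.4), (-28, 53.7), (-26, 87.7), (-24, 104.6), (-22, 440.2), (-20, 446.3), (-18, 454.2), (16, 458.4), (18, 458.0), (20, 457.9), (22, 459.6), (24, 462.8), (26, 470.0), (28, 467.1), (30, 432.6), (32, 455.8), (34, 454.4), (36, 452.6)]
  plane n 141 tilt x,y deg [-1.39  5.06] z0 107.3
```

View pics/s8_z.png

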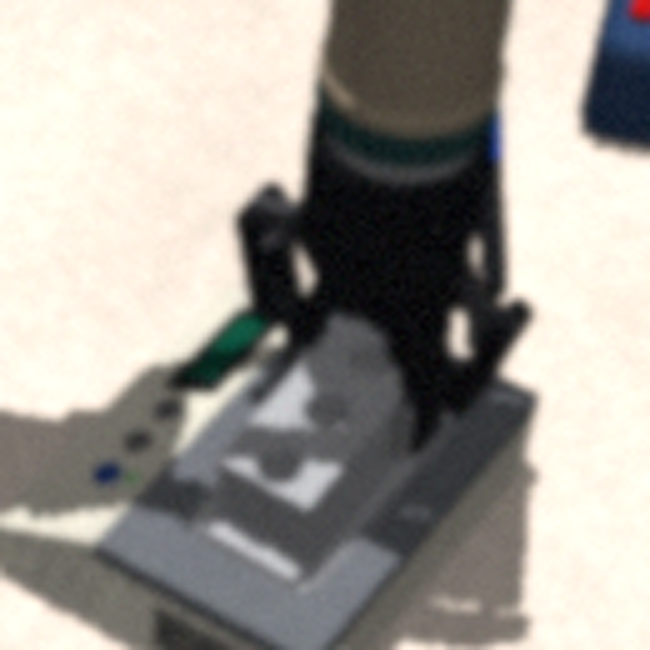

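View pics/t8_z.png

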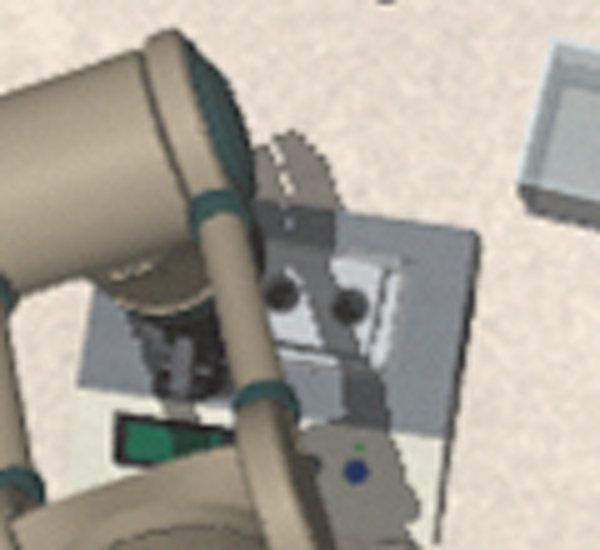

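servo_tool([
  [0,0,-2,0,0,0],
  [0,0,-2,0,0,0],
  [0,0,-2,0,0,0],
  [0,0,-2,0,0,0],
  [0,0,-10,0,0,0],
  [0,0,-40,0,0,0],
  [0,0,-80,0,0,0],
  [0,0,-80,0,0,0],
], hand=0)

```text
clock: 9.9
position: [0.5615, 0.2693, 0.1534]
ee_rot: [0.002, 0.754, 0.657, 0.005]
contact_force: [0.6, 0.4, 0.6]
width: 0.0857
```

```bash
python3 -W ignore -c "
from prof import *
prof('9',5)
to(557.2,267.5,120,-7.9)"; python3 crop.py s9 280 60 130 130 5
```

```text
scene y-profile |lx|<16: [(-78, 60.7), (-75, 59.9), (-72, 60.0), (-69, 59.1), (-66, 57.3), (-63, 56.4), (-60, 58.4), (-57, 91.3), (-54, 73.9), (-51, 68.3), (-48, 100.9), (-45, 101.8), (-42, 102.4), (-39, 100.4), (-36, 100.6), (-33, 94.1), (-30, 103.6), (-27, 103.1), (-24, 104.4), (-21, 310.1), (-18, 363.3), (-15, 393.8), (-12, 372.7), (-9, 327.1), (-6, 105.3), (-3, 106.9), (0, 245.4), (3, 105.3)]
  x-profile ly -48..-20: [(-38, 59.7), (-36, 60.1), (-34, 57.8), (-32, 57.6), (-30, 58.4), (-28, 56.7), (-26, nan), (-24, 101.9), (-22, 102.7), (-20, 102.8), (-18, 103.8), (16, 102.4), (18, 104.0), (20, 102.9), (22, 97.5), (24, 74.8), (26, 51.0), (28, 53.2), (30, 56.9), (32, 57.9), (34, 61.1), (36, 60.9)]
  plane n 161 tilt x,y deg [1.58 4.77] z0 104.7
top y-profile |lx|<16: [(-78, 59.8), (-75, 59.0), (-72, 61.0), (-69, 58.9), (-66, 55.3), (-63, 57.9), (-60, 57.2), (-57, 98.7), (-54, 101.3), (-51, 523.5), (-48, 533.4), (-45, 541.4), (-42, 544.4), (-39, 547.5), (-36, 544.9), (-33, 534.7), (-30, 538.4), (-27, 543.7), (-24, 544.3), (-21, 318.2), (-18, 547.2), (-15, 547.0), (-12, 550.4), (-9, 550.5), (-6, 550.0), (-3, 551.0), (0, 550.5), (3, 551.8)]
  x-profile ly -48..-20: [(-38, 59.4), (-36, 61.3), (-34, 61.0), (-32, 58.5), (-30, 58.0), (-28, 53.9), (-26, 90.8), (-24, 519.1), (-22, 524.3), (-20, 531.0), (-18, 535.2), (16, 542.2), (18, 543.9), (20, 541.6), (22, 542.2), (24, 545.0), (26, 554.0), (28, 549.3), (30, 538.6), (32, 535.9), (34, 524.8), (36, 535.3)]
  plane n 167 tilt x,y deg [0.47 4.98] z0 105.8
clock 10.0 pos [558.5 268.2 148.8] yaw -7.9 F [-0.1 -0.5 -1.2] w 85.1 q [0.34 0.39 1.54 0.   1.21 0.47]
ROW [-0.9, -1.3, 28.8] [0.16, -0.09, 0.03]
```

View pics/s9_z.png

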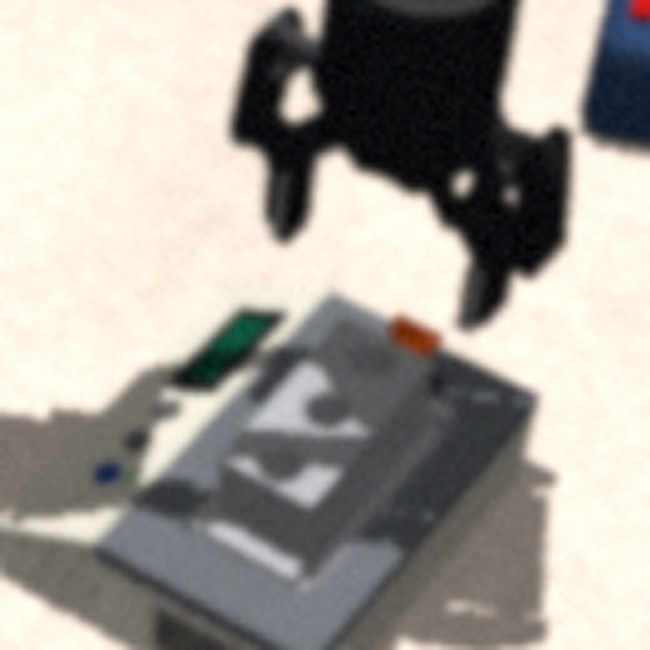

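```bash
python3 -W ignore -c "
from prof import *
to(558.2,278.5,116,-7.9)"
```

```text
clock 10.0 pos [558.5 268.2 148.8] yaw -7.9 F [-0.1 -0.5 -1.2] w 85.1 q [0.34 0.39 1.54 0.   1.21 0.47]
ROW [10.1, -1.8, 32.8] [0.16, -0.09, 0.03]
```

servo_tool([
  [10,-2,0,0,0,0],
  [10,-2,0,0,0,0],
  [10,-2,0,0,0,0],
  [10,-2,0,0,0,0],
  [10,-2,10,0,0,0],
  [10,-2,25,0,0,0],
  [10,-2,33,0,0,0],
  [10,-2,33,0,0,0],
], hand=255)

```text
clock: 10.8
position: [0.5559, 0.2776, 0.1122]
ee_rot: [-0.001, 0.754, 0.657, -0.002]
contact_force: [-0.5, -0.0, -0.7]
width: -0.0002
```

```bash
python3 -W ignore -c "
from prof import *
grab('scene','s10')
to(558.2,278.5,105,-7.9)"; python3 crop.py s10 280 60 130 130 5
```

```text
clock 10.85 pos [556.6 277.9 113.2] yaw -7.9 F [ 0.   0.2 -0.6] w -0.0 q [0.35 0.43 1.57 0.   1.14 0.49]
ROW [0.8, 1.5, 8.2] [-0.1, 0.05, 0.03]
```

View pics/s10_z.png

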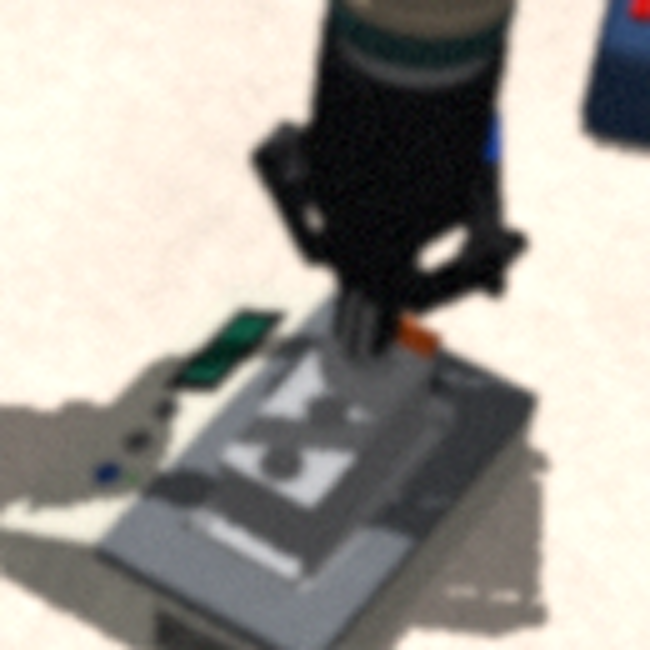

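servo_tool([
  [0,0.5,3,0,0,0],
  [0,0.5,6,0,0,0],
  [0,0.5,8,0,0,0],
  [0,0.5,9,0,0,0],
])

```text
clock: 11.25
position: [0.5577, 0.2781, 0.1053]
ee_rot: [0.0, 0.754, 0.657, 0.0]
contact_force: [0.4, -0.4, 0.0]
width: -0.0001
```

servo_tool([
  [0,0,1,0,0,0],
  [0,0,2,0,0,0],
  [0,0,3,0,0,0],
])

```text
clock: 11.55
position: [0.5576, 0.2781, 0.102]
ee_rot: [-0.0, 0.754, 0.657, -0.0]
contact_force: [-0.0, 0.1, -0.5]
width: 0.0001
```

servo_tool([
  [0,0,1,0,0,0],
  [0,0,2,0,0,0],
  [0,0,3,0,0,0],
])

```text
clock: 11.85
position: [0.5577, 0.2781, 0.1]
ee_rot: [0.0, 0.754, 0.657, 0.0]
contact_force: [-3.0, 0.3, 10.2]
width: -0.0002
```

servo_tool([
  [0,0,1,0,0,0],
  [0,0,1.5,0,0,0],
  [0,0,1.5,0,0,0],
])

```text
clock: 12.15
position: [0.5577, 0.2782, 0.0999]
ee_rot: [0.0, 0.754, 0.657, 0.001]
contact_force: [-3.6, -1.4, 10.4]
width: 0.0001
```

```bash
python3 -W ignore -c "
from prof import *
prof('11',15)
to(558.2,278.5,98,-7.9)"; python3 crop.py s11 280 60 130 130 5
```

```text
scene y-profile |lx|<16: [(-78, 59.8), (-75, 60.6), (-72, 60.6), (-69, 58.7), (-66, 57.1), (-63, 57.0), (-60, 57.9), (-57, 58.0), (-54, 77.4), (-51, 80.7), (-48, 88.4), (-45, 100.3), (-42, 457.3), (-39, 457.0), (-36, 444.6), (-33, 432.6), (-30, 100.4), (-27, 101.8), (-24, 100.8), (-21, 100.9), (-18, 100.3), (-15, 99.7), (-12, 258.0), (-9, 303.4), (-6, 348.9), (-3, 334.6), (0, 279.8), (3, 97.1), (6, 101.9), (9, 180.7), (12, 169.1)]
  x-profile ly -48..-20: [(-38, 60.0), (-36, 61.4), (-34, 59.3), (-32, 60.2), (-30, 55.0), (-28, 54.7), (-26, nan), (-24, 99.5), (-22, 100.6), (-20, 99.1), (-18, 99.9), (16, 447.8), (18, 446.3), (20, 446.1), (22, 102.5), (24, 87.5), (26, 447.0), (28, 455.2), (30, 452.7), (32, 451.3), (34, 452.8), (36, 448.9)]
  plane n 162 tilt x,y deg [1.14 3.53] z0 99.2
top y-profile |lx|<16: [(-78, 60.1), (-75, 61.1), (-72, 60.0), (-69, 57.0), (-66, 54.7), (-63, 57.0), (-60, 58.7), (-57, 57.9), (-54, 76.3), (-51, 99.8), (-48, 100.8), (-45, 296.2), (-42, 469.3), (-39, 477.6), (-36, 486.5), (-33, 492.3), (-30, 495.0), (-27, 498.6), (-24, 494.4), (-21, 486.8), (-18, 491.4), (-15, 495.4), (-12, 270.5), (-9, 492.4), (-6, 496.7), (-3, 499.4), (0, 499.5), (3, 499.9), (6, 498.0), (9, 501.7), (12, 502.1)]
  x-profile ly -48..-20: [(-38, 63.3), (-36, 500.8), (-34, 62.1), (-32, 500.7), (-30, 499.5), (-28, 493.5), (-26, 84.0), (-24, 495.1), (-22, 492.8), (-20, 486.9), (-18, 489.9), (16, 484.9), (18, 475.0), (20, 479.4), (22, 492.5), (24, 492.4), (26, 491.1), (28, 488.1), (30, 63.2), (32, 60.9), (34, 60.0), (36, 455.9)]
  plane n 203 tilt x,y deg [-0.46  0.1 ] z0 99.7
clock 12.25 pos [557.7 278.1 100. ] yaw -7.9 F [-3.3 -0.7 11.3] w 0.0 q [ 0.35  0.44  1.59 -0.    1.11  0.49]
ROW [0.5, 0.4, 2.0] [0.07, -0.03, 0.04]
```

View pics/s11_z.png

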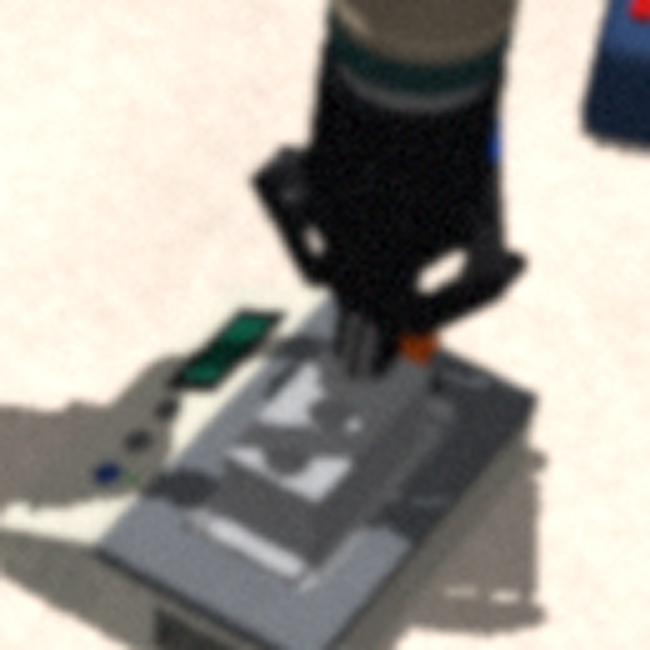

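servo_tool([
  [0,0,1.5,0,0,0],
  [0,0,2.5,0,0,0],
  [0,0,2.5,0,0,0],
])

```text
clock: 12.55
position: [0.5578, 0.2782, 0.0998]
ee_rot: [0.001, 0.754, 0.657, 0.001]
contact_force: [-5.6, -2.3, 22.7]
width: 0.0001
```

servo_tool([
  [0,0,-20,0,0,0],
  [0,0,-60,0,0,0],
  [0,-50,-100,0,0,0],
  [0,-100,-130,0,0,0],
  [0,-150,-130,0,0,0],
  [-50,-180,-130,0,0,0],
  [-100,-180,-130,0,0,0],
], hand=0)

```text
clock: 13.25
position: [0.368, 0.2196, 0.2254]
ee_rot: [-0.0, 0.752, 0.659, 0.0]
contact_force: [2.0, -0.8, -0.1]
width: 0.0852
```

```bash
python3 -W ignore -c "
from prof import *
prof('12',72)
to(558.2,278.5,98,-7.9)"; python3 crop.py s12 280 60 130 130 5;python3 crop.py t12 140 130 120 110 5
```

```text
scene y-profile |lx|<16: [(-78, 60.7), (-75, 60.5), (-72, 60.0), (-69, 59.3), (-66, 57.3), (-63, 56.9), (-60, 58.5), (-57, 58.7), (-54, 77.4), (-51, 83.2), (-48, 99.5), (-45, 100.8), (-42, 100.4), (-39, 99.3), (-36, 97.8), (-33, 98.3), (-30, 96.2), (-27, 100.3), (-24, 99.6), (-21, 99.6), (-18, 99.5), (-15, 99.4), (-12, 100.1), (-9, 99.7), (-6, 100.0), (-3, 99.9), (0, 98.2), (3, 98.1), (6, 93.4), (9, 98.4), (12, 99.9), (15, 99.9), (18, 99.8), (21, 100.9), (24, 97.9), (27, 99.0), (30, 99.3), (33, 100.7), (36, 99.4), (39, 91.3), (42, 95.1), (45, 97.9), (48, 95.7), (51, nan), (54, nan), (57, 87.7), (60, 87.8), (63, 86.8), (66, 92.0), (69, 93.0)]
  x-profile ly -48..-20: [(-38, 60.4), (-36, 61.0), (-34, 60.1), (-32, 60.0), (-30, 57.5), (-28, 54.7), (-26, nan), (-24, 99.2), (-22, 100.5), (-20, 100.0), (-18, 98.9), (16, 101.1), (18, 101.0), (20, 100.1), (22, 80.5), (24, 72.4), (26, 50.4), (28, 52.8), (30, 56.4), (32, 58.1), (34, 59.8), (36, 60.8)]
  plane n 188 tilt x,y deg [ 0.59 -1.13] z0 97.6
top y-profile |lx|<16: [(-78, 59.8), (-75, 60.5), (-72, 58.3), (-69, 57.1), (-66, 57.2), (-63, 5
[... 358 characters left out ...]
), (24, 98.9), (27, 99.6), (30, 96.2), (33, 67.4), (36, 85.2), (39, 91.9), (42, 96.5), (45, 99.1), (48, nan), (51, nan), (54, 65.2), (57, 72.6), (60, 78.1), (63, 82.7), (66, 91.8), (69, 93.2)]
  x-profile ly -48..-20: [(-38, 59.7), (-36, 62.5), (-34, 59.3), (-32, 58.6), (-30, 55.8), (-28, 51.4), (-26, 76.6), (-24, 99.6), (-22, 100.5), (-20, 100.7), (-18, 100.1), (16, 101.5), (18, 100.7), (20, 99.6), (22, 100.8), (24, nan), (26, nan), (28, 57.7), (30, 58.3), (32, 58.6), (34, 61.7), (36, 61.0)]
  plane n 276 tilt x,y deg [-1.06 -2.1 ] z0 98.7
clock 13.35 pos [367.1 214.9 225. ] yaw -7.9 F [0.5 1.1 0.3] w 85.6 q [ 0.37  0.05  1.8  -0.    1.29  0.51]
ROW [89.8, 180.7, 126.5] [-0.09, 0.19, -0.03]
```

View pics/s12_z.png

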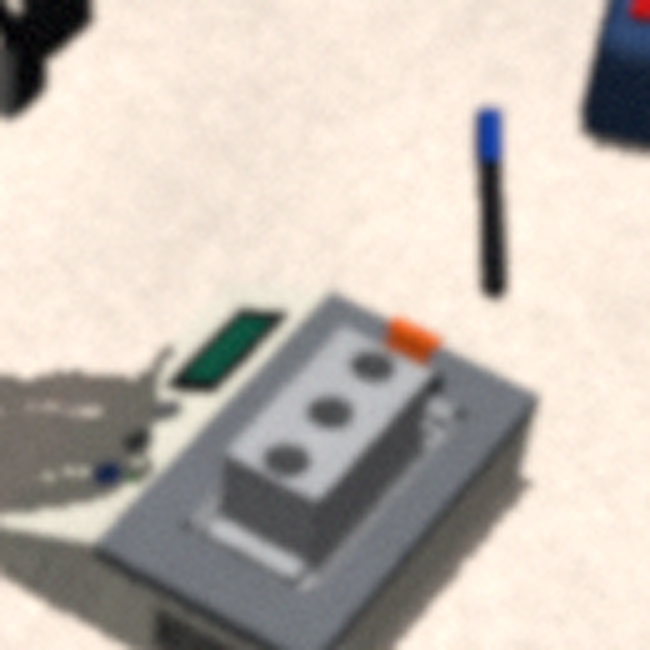

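View pics/t12_z.png

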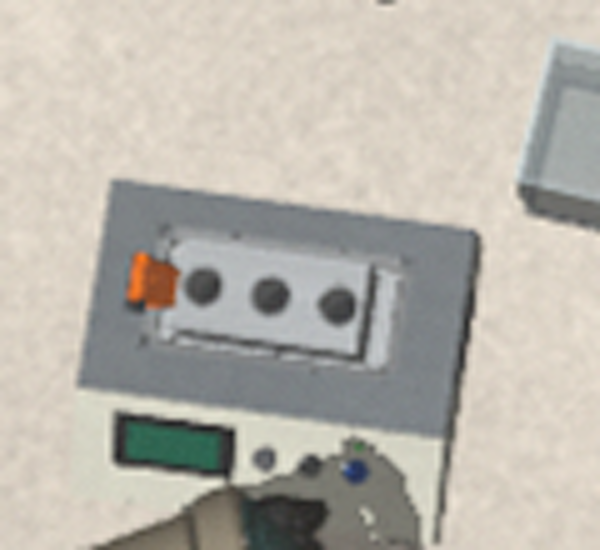

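```bash
cat > /tmp/holes.py <<'E'
from h import *
from scipy.ndimage import label
A=np.deg2rad(82.1); ey=np.array([np.cos(A),np.sin(A)]); ex=np.array([np.sin(A),-np.cos(A)])
c0=np.array([.5549,.2486])
for n,zc in(('scene',.0995),('top',.1011)):
    g=cv2.cvtColor(np.load(f'/tmp/{n[0]}12_im.npy'),cv2.COLOR_RGB2GRAY).astype(float)
    k=6; G=cv2.resize(g,None,fx=k,fy=k,interpolation=cv2.INTER_CUBIC)
    pts=[]
    for h in(36,0,-36):
        c=c0+ey*(h-1.7)*.001-ex*.001
        u,v=proj(n,[*c,zc]); 
        x0,y0=int((u+.5)*k-7*k),int((v+.5)*k-7*k); W=G[y0:y0+14*k,x0:x0+14*k]
        th=(np.percentile(W,3)+np.percentile(W,85))/2
        lab,_=label(W<th); i=lab[7*k,7*k]; m=lab==i
        cy,cx=np.argwhere(m).mean(0); U=(x0+cx+.5)/k-.5; V=(y0+cy+.5)/k-.5
        p=ray(n,U,V,zc); pts.append(p[:2]*1000)
        print(n,h,i,m.sum()/k**2,np.round([U,V],1),'world',(p[:2]*1000).round(1),'local',np.round([(p[:2]-c0)@ex*1000,(p[:2]-c0)@ey*1000],1))
    d=pts[0]-pts[2]; print(np.linalg.norm(d),np.rad2deg(np.arctan2(d[1],d[0])),'mean',np.mean(pts,0))
E
python3 /tmp/holes.py
```

```text
scene 36 1 70.44444444444444 [355.6 130.4] world [560.1 290. ] local [-0.6 41.7]
scene 0 2 41.77777777777778 [345.6 142. ] world [554.9 246.2] local [ 0.3 -2.4]
scene -36 2 76.94444444444444 [335.2 153.5] world [549.1 203.9] local [  0.4 -45.1]
86.77631650400251 82.7208114927379 mean [554.67137226 246.6661235 ]
top 36 2 43.138888888888886 [180.2 186.9] world [559.4 280.9] local [ 0.  32.6]
top 0 1 43.666666666666664 [193.7 188.8] world [554.4 245.5] local [-0.1 -3.1]
top -36 2 43.388888888888886 [207.2 190.8] world [549.1 210.1] local [ -0.4 -38.9]
71.53289533020671 81.74371848552829 mean [554.29092307 245.51609818]
```

```bash
python3 -W ignore -c "
from prof import *
to(472.5,-189.5,150,22.7)"
```

```text
clock 13.35 pos [367.1 214.9 225. ] yaw -7.9 F [0.5 1.1 0.3] w 85.6 q [ 0.37  0.05  1.8  -0.    1.29  0.51]
ROW [-385.8, 160.3, 76.1] [-0.14, 0.17, -30.63]
```

servo_tool([
  [-386,160,76,0,0,-30.6],
  [-386,160,76,0,0,-30.6],
  [-386,160,76,0,0,-30.6],
  [-386,160,76,0,0,-30.6],
  [-386,160,76,0,0,-30.6],
  [-386,160,76,0,0,-30.6],
  [-386,160,76,0,0,-30.6],
  [-386,160,76,0,0,-30.6],
])

```text
clock: 14.15
position: [0.4632, -0.1302, 0.1595]
ee_rot: [0.001, 0.554, 0.832, 0.0]
contact_force: [0.3, 0.4, -0.4]
width: 0.0853
```

servo_tool([
  [0,0,0,0,0,0],
  [0,0,0,0,0,0],
  [0,0,0,0,0,0],
])

```text
clock: 14.45
position: [0.4621, -0.1272, 0.1596]
ee_rot: [-0.001, 0.554, 0.833, 0.0]
contact_force: [-0.6, 0.2, -1.0]
width: 0.0855
```

```bash
python3 -W ignore -c "
from prof import *
to(472.5,-189.5,150,22.7)"
```

```text
clock 14.45 pos [ 462.1 -127.2  159.6] yaw 22.7 F [-0.6  0.2 -1. ] w 85.5 q [-0.41  0.19  1.82  0.    1.14 -0.81]
ROW [-61.5, -14.5, 9.5] [-0.01, -0.07, 0.05]
```

servo_tool([
  [-40,-10,9,0,0,0],
  [-61.5,-14.5,9,0,0,0],
  [-61.5,-14.5,9,0,0,0],
  [-61.5,-14.5,9,0,0,0],
  [-61.5,-14.5,9,0,0,0],
])

```text
clock: 14.95
position: [0.4723, -0.1885, 0.151]
ee_rot: [-0.0, 0.553, 0.833, 0.0]
contact_force: [-0.2, -0.3, -0.3]
width: 0.0851
```

```bash
python3 -W ignore -c "
from prof import *
grab('scene','s13');grab('top','t13')
to(472.5,-189.5,76,22.7)"; python3 crop.py s13 150 180 130 150 4;python3 crop.py t13 300 160 140 110 5
```

```text
clock 15.05 pos [ 472.4 -188.8  151. ] yaw 22.8 F [-0.2 -0.1 -0.1] w 85.6 q [-0.52  0.24  1.77  0.    1.13 -0.92]
ROW [-0.7, -0.2, 75.0] [0.01, -0.02, 0.14]
```

View pics/s13_z.png

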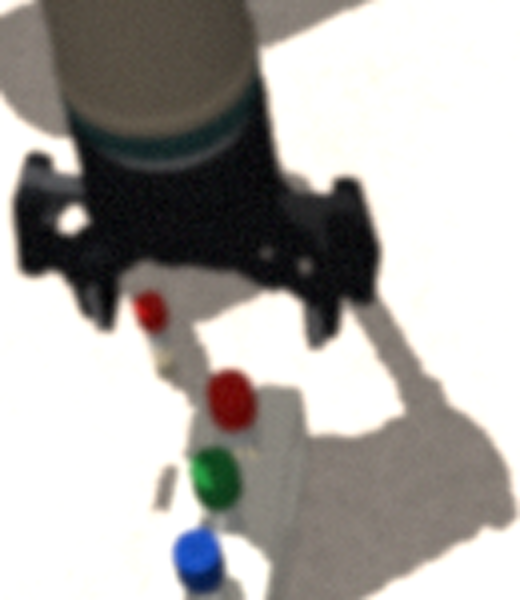

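```bash
python3 -W ignore -c "
from prof import *
for n,u,v in(('scene',187.5,257),('top',345.7,249)):
    for z in(.03,.05,.07): print(n,z,(ray(n,u,v,z)*1000).round(0))
"
```

```text
scene 0.03 [ 383. -138.   30.]
scene 0.05 [ 392. -146.   50.]
scene 0.07 [ 401. -155.   70.]
top 0.03 [ 399. -160.   30.]
top 0.05 [ 399. -157.   50.]
top 0.07 [ 399. -154.   70.]
```

servo_tool([
  [-0.5,0,30,0,0,0],
  [-0.5,0,60,0,0,0],
  [-0.5,0,73,0,0,0],
  [-0.5,0,75,0,0,0],
  [-0.5,0,75,0,0,0],
])

```text
clock: 15.55
position: [0.4729, -0.1903, 0.0759]
ee_rot: [-0.0, 0.554, 0.833, 0.0]
contact_force: [-0.8, -0.1, 0.3]
width: 0.0852
```

servo_tool([
  [0,0,0,0,0,0],
  [0,0,0,0,0,0],
  [0,0,0,0,0,0],
  [0,0,0,0,0,0],
  [0,0,0,0,0,0],
  [0,0,0,0,0,0],
  [0,0,0,0,0,0],
  [0,0,0,0,0,0],
], hand=255, grip_force=40)

```text
clock: 16.35
position: [0.4732, -0.191, 0.0762]
ee_rot: [0.0, 0.554, 0.833, 0.0]
contact_force: [-0.0, -0.4, 4.9]
width: 0.0208
```

```bash
python3 -W ignore -c "
from prof import *
grab('scene','s14')
to(472.5,-189.5,76,22.7)"; python3 crop.py s14 150 180 130 150 4
```

```text
clock 16.4 pos [ 473.2 -191.    76.2] yaw 22.7 F [-0.1 -0.1  5.7] w 20.7 q [-0.52  0.32  1.87  0.    0.95 -0.92]
ROW [1.6, -0.0, 0.2] [0.03, 0.04, 0.04]
```

View pics/s14_z.png

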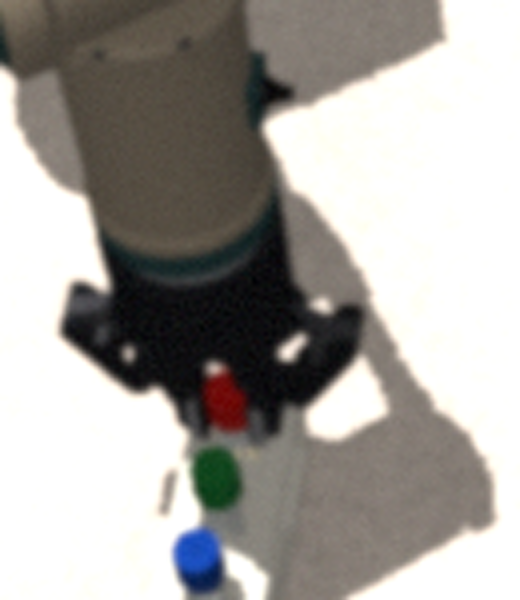

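servo_tool([
  [0,0,-20,0,0,0],
  [0,0,-55,0,0,0],
  [0,0,-95,0,0,0],
  [0,0,-115,0,0,0],
  [0,0,-115,0,0,0],
])

```text
clock: 16.9
position: [0.4746, -0.1917, 0.1935]
ee_rot: [0.003, 0.554, 0.833, 0.0]
contact_force: [-0.3, -0.4, -0.6]
width: 0.0209
```

```bash
python3 -W ignore -c "
from prof import *
grab('scene','s15')
to(559.5,280.8,195,-8.1)"; python3 crop.py s15 150 150 130 150 4
```

```text
clock 16.95 pos [ 473.4 -191.   191.4] yaw 22.7 F [ 0.1  0.4 -0.6] w 20.5 q [-0.52  0.2   1.71  0.    1.23 -0.92]
ROW [401.9, 261.8, -3.9] [0.12, 0.08, 30.84]
```

View pics/s15_z.png

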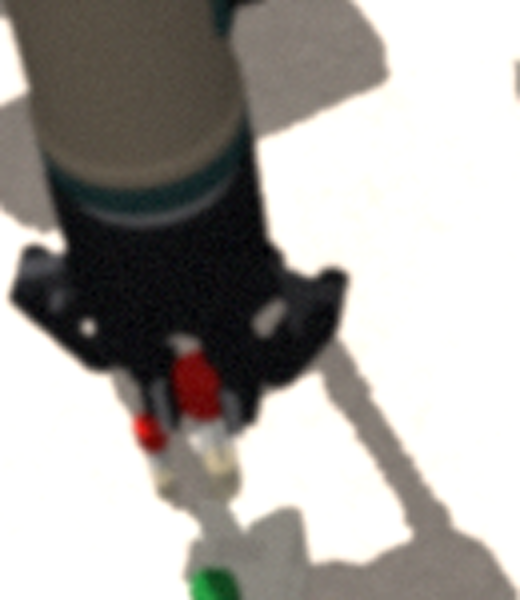

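servo_tool([
  [30,20,-4,0,0,2],
  [65,43,-4,0,0,5],
  [105,68,-4,0,0,8],
  [145,95,-4,0,0,11],
  [185,120,-4,0,0,14],
  [225,147,-4,0,0,17],
  [265,173,-4,0,0,20],
  [300,195,-4,0,0,23],
])

```text
clock: 17.75
position: [0.5356, 0.1635, 0.1923]
ee_rot: [-0.001, 0.709, 0.705, -0.002]
contact_force: [1.2, -0.9, 0.4]
width: 0.0207
```

```bash
python3 -W ignore -c "
from prof import *
to(559.6,279.8,192,-8.1)"
```

```text
clock 17.75 pos [535.6 163.5 192.3] yaw -0.3 F [ 1.2 -0.9  0.4] w 20.7 q [0.17 0.28 1.6  0.   1.27 0.18]
ROW [116.4, 23.4, 0.1] [-0.23, 0.03, 7.76]
```

servo_tool([
  [35,7,0,0,0,3],
  [75,15,0,0,0,5.5],
  [105,21,0,0,0,7.5],
  [116,23,0,0,0,7.7],
  [116,23,0,0,0,7.7],
  [116,23,0,0,0,7.7],
  [116,23,0,0,0,7.7],
])

```text
clock: 18.45
position: [0.5598, 0.2755, 0.1943]
ee_rot: [0.0, 0.755, 0.656, -0.001]
contact_force: [0.7, -1.2, -0.1]
width: 0.0209
```

```bash
python3 -W ignore -c "
from prof import *
grab('scene','s16');grab('top','t16')
to(559.6,279.8,175,-8.1)"; python3 crop.py s16 300 40 110 130 5; python3 crop.py t16 140 130 120 110 5
```

```text
clock 18.55 pos [560.2 275.7 194.8] yaw -8.0 F [-0.2  0.1 -1.1] w 20.8 q [ 0.35  0.37  1.45 -0.    1.32  0.49]
ROW [4.0, -1.1, 19.8] [-0.0, 0.02, 0.05]
```

View pics/s16_z.png

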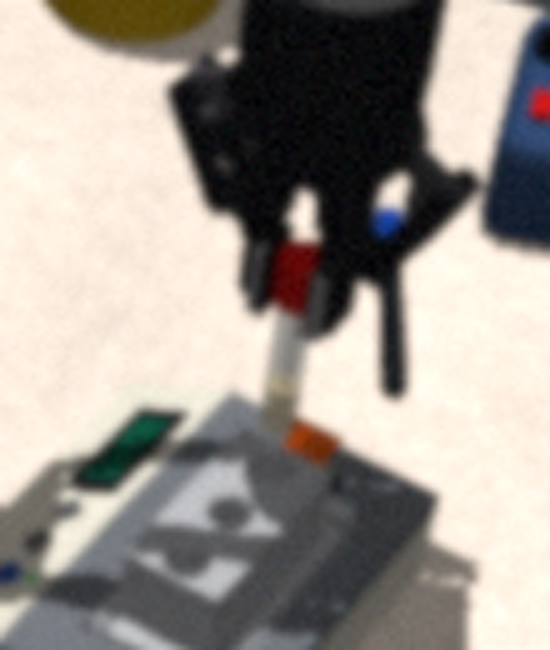

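View pics/t16_z.png

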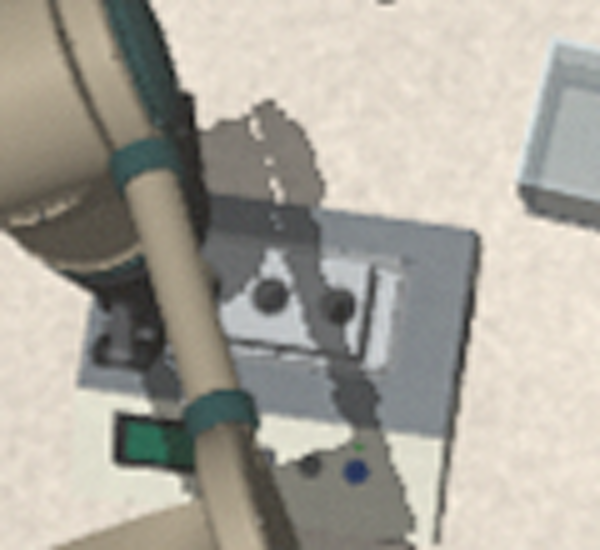

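```bash
cat > /tmp/pj.py <<'E'
from h import *
def show(f,tcp,x0,y0,k,foot=68,out='x'):
    im=cv2.imread(f'pics/{f}_z.png'); 
    for dz,c in((-foot,(0,255,0)),(-foot+76,(255,255,0)),(-foot+100,(255,0,255))):
        u,v=proj('scene',np.array(tcp)/1000+[0,0,dz/1000]); p=int((u-x0+.5)*k),int((v-y0+.5)*k); cv2.drawMarker(im,p,c,cv2.MARKER_CROSS,14,2); print(dz,round(u,1),round(v,1),p)
    cv2.imwrite(f'pics/{out}.png',im)
E
cp /tmp/pj.py pj.py; python3 -c "
from pj import *
show('s16',[560.2,275.7,194.8],300,40,5,68,'p16')"
```

```text
-68 354.5 125.7 (275, 431)
8 358.9 99.6 (296, 300)
32 360.4 90.7 (304, 256)
```

View pics/p16.png

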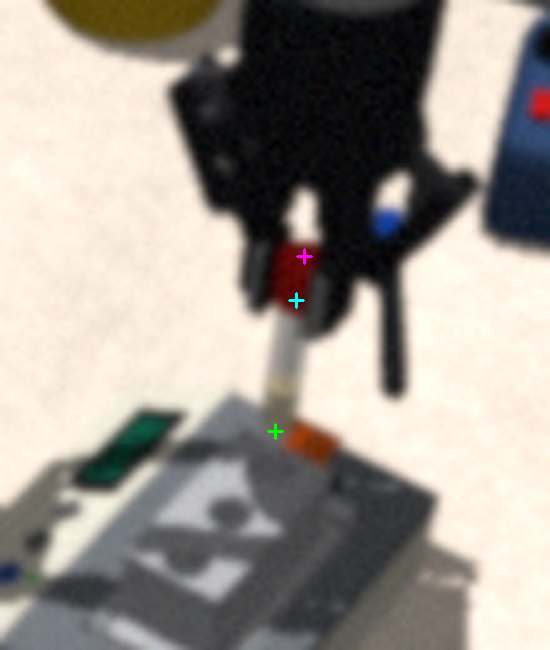

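servo_tool([
  [4.6,-1,5,0,0,0],
  [4.6,-1,12,0,0,0],
  [4.6,-1,17,0,0,0],
  [4.6,-1,20,0,0,0],
  [4.6,-1,20,0,0,0],
  [4.6,-1,20,0,0,0],
])

```text
clock: 19.15
position: [0.5599, 0.2819, 0.1747]
ee_rot: [-0.0, 0.754, 0.656, -0.0]
contact_force: [-0.2, -0.2, -0.4]
width: 0.0206
```

```bash
python3 -W ignore -c "
from prof import *
grab('scene','s17')
to(559.7,280.4,128,-8.1)"; python3 crop.py s17 300 40 110 130 5;python3 -c "
from pj import *
s=telemetry.get_state()['position']*1000
show('s17',s,300,40,5,68,'p17')
for p in([559.8,281.4,100],[560,281.8,100]):
  u,v=proj('scene',np.array(p)/1000); print((u-300+.5)*5,(v-40+.5)*5)"
```

```text
clock 19.2 pos [560.1 281.9 174.9] yaw -8.0 F [-0.2 -0.2 -0.2] w 20.9 q [0.36 0.39 1.48 0.   1.27 0.49]
ROW [-1.6, -0.2, 46.9] [0.02, -0.01, 0.14]
-68 354.5 130.3 (275, 454)
8 358.8 104.9 (296, 327)
32 360.3 96.3 (303, 284)
272.35828135139855 465.6129175923455
273.12086553713556 465.20574148932906
```

View pics/p17.png

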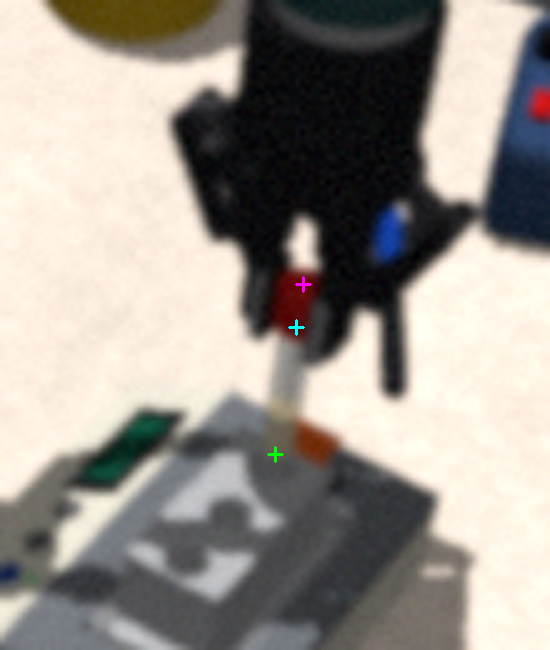

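servo_tool([
  [-1.5,0,3,0,0,0],
  [-1.5,0,7,0,0,0],
  [-1.5,0,11,0,0,0],
  [-1.5,0,14,0,0,0],
  [-1.5,0,14,0,0,0],
])

```text
clock: 19.7
position: [0.5593, 0.2802, 0.16]
ee_rot: [-0.0, 0.754, 0.656, -0.001]
contact_force: [0.4, -0.1, -0.4]
width: 0.0207
```

servo_tool([
  [0,0,4,0,0,0],
  [0,0,8,0,0,0],
  [0,0,12,0,0,0],
])

```text
clock: 20.0
position: [0.5597, 0.2804, 0.1484]
ee_rot: [-0.0, 0.754, 0.656, 0.0]
contact_force: [0.4, -0.3, -0.2]
width: 0.0207
```

```bash
python3 -W ignore -c "
from prof import *
grab('scene','s18')
to(559.7,280.4,128,-8.1)"; python3 crop.py s18 300 40 110 130 5
```

```text
clock 20.05 pos [559.2 280.3 147.6] yaw -8.0 F [-0.1 -0.1 -0.5] w 21.0 q [0.35 0.41 1.52 0.   1.22 0.49]
ROW [0.2, 0.5, 19.6] [-0.07, 0.03, 0.14]
```

View pics/s18_z.png

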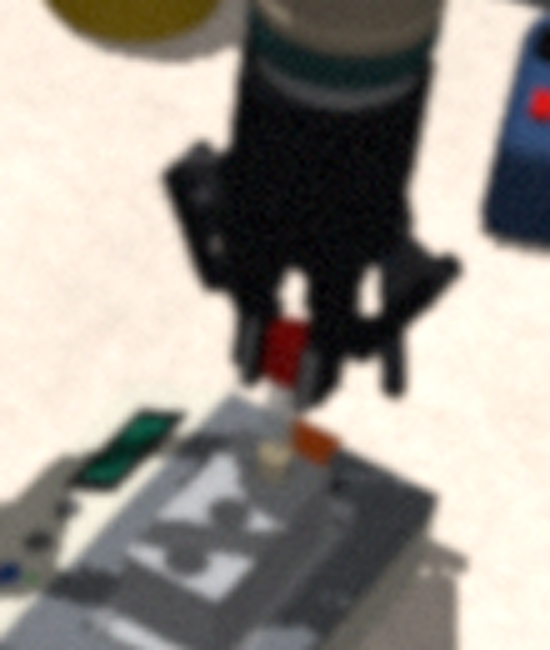

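servo_tool([
  [0,0,5,0,0,0],
  [0,0,10,0,0,0],
  [0,0,14,0,0,0],
  [0,0,17,0,0,0],
  [0,0,19,0,0,0],
  [0,0,20,0,0,0],
  [0,0,20,0,0,0],
])

```text
clock: 20.75
position: [0.5597, 0.2804, 0.1287]
ee_rot: [-0.0, 0.754, 0.656, 0.0]
contact_force: [-0.3, 0.2, -0.7]
width: 0.0208
```

```bash
python3 -W ignore -c "
from prof import *
to(559.7,280.4,126,-8.1)"
```

```text
clock 20.75 pos [559.7 280.4 128.7] yaw -8.0 F [-0.3  0.2 -0.7] w 20.8 q [0.35 0.42 1.55 0.   1.17 0.49]
ROW [0.0, -0.0, 2.7] [-0.0, -0.0, 0.14]
```

servo_tool([
  [0,0,1,0,0,0],
  [0,0,2,0,0,0],
  [0,0,2,0,0,0],
])

```text
clock: 21.05
position: [0.5597, 0.2804, 0.1267]
ee_rot: [-0.0, 0.754, 0.656, 0.0]
contact_force: [-0.5, -0.8, -0.5]
width: 0.021
```

servo_tool([
  [0,0,0,0,0,0],
  [0,0,0,0,0,0],
  [0,0,0,0,0,0],
  [0,0,0,0,0,0],
  [0,0,-20,0,0,0],
  [0,0,-50,0,0,0],
  [0,0,-85,0,0,0],
  [0,0,-85,0,0,0],
], hand=0)

```text
clock: 21.85
position: [0.5627, 0.2815, 0.2174]
ee_rot: [0.002, 0.754, 0.656, 0.005]
contact_force: [-0.5, 0.0, 0.5]
width: 0.0855
```

```bash
python3 -W ignore -c "
from prof import *
grab('scene','s19')
to(535.2,-337.2,190,22.7)"; python3 crop.py s19 300 40 110 130 5
```

```text
clock 21.9 pos [561.3 281.  214.8] yaw -8.0 F [-0.4 -0.3 -0.7] w 85.6 q [0.35 0.36 1.42 0.   1.35 0.49]
ROW [-615.9, 59.6, 23.2] [0.36, -0.09, -30.66]
```

View pics/s19_z.png

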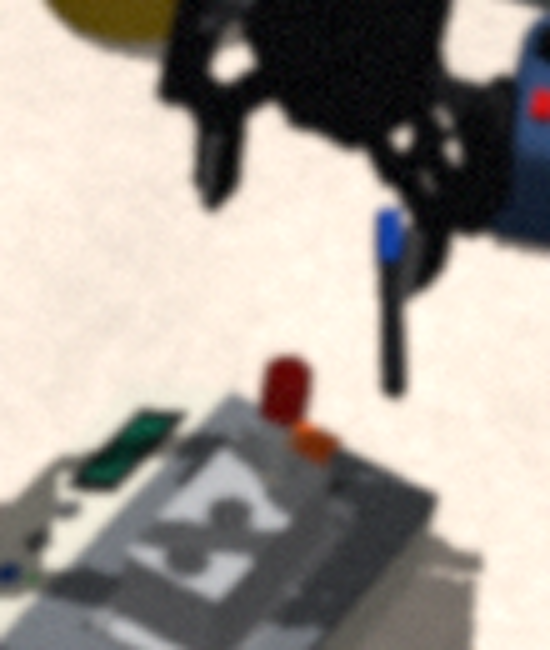

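servo_tool([
  [-610,62,15,0,0,-30.6],
  [-610,62,15,0,0,-30.6],
  [-610,62,15,0,0,-30.6],
  [-610,62,15,0,0,-30.6],
  [-610,62,15,0,0,-30.6],
  [-610,62,15,0,0,-30.6],
  [-610,62,15,0,0,-30.6],
  [-610,62,15,0,0,-30.6],
])

```text
clock: 22.7
position: [0.5439, -0.1137, 0.2008]
ee_rot: [-0.001, 0.555, 0.832, -0.0]
contact_force: [1.4, -0.8, -0.8]
width: 0.0852
```

```bash
python3 -W ignore -c "
from prof import *
to(534.5,-337.2,150,22.7)"
```

```text
clock 22.7 pos [ 543.9 -113.7  200.8] yaw 22.6 F [ 1.4 -0.8 -0.8] w 85.2 q [-0.33  0.27  1.6   0.    1.28 -0.73]
ROW [-202.8, -94.7, 50.7] [-0.08, -0.09, -0.06]
```

servo_tool([
  [-45,-21,20,0,0,0],
  [-90,-42,40,0,0,0],
  [-130,-61,50,0,0,0],
  [-165,-77,50,0,0,0],
  [-190,-89,50,0,0,0],
  [-198,-94,50,0,0,0],
  [-198,-94,50,0,0,0],
  [-198,-94,50,0,0,0],
])

```text
clock: 23.5
position: [0.5341, -0.3293, 0.1515]
ee_rot: [-0.001, 0.554, 0.832, 0.001]
contact_force: [-0.3, -0.5, -0.1]
width: 0.0856
```

```bash
python3 -W ignore -c "
from prof import *
grab('scene','s20')
to(534.5,-337.2,76,22.7)"; python3 crop.py s20 130 260 130 150 4
```

```text
clock 23.55 pos [ 534.4 -329.   151.9] yaw 22.7 F [0.4 0.3 0.4] w 85.5 q [-0.66  0.41  1.51  0.    1.23 -1.06]
ROW [-7.7, -3.0, 75.8] [0.0, -0.1, 0.0]
```

View pics/s20_z.png

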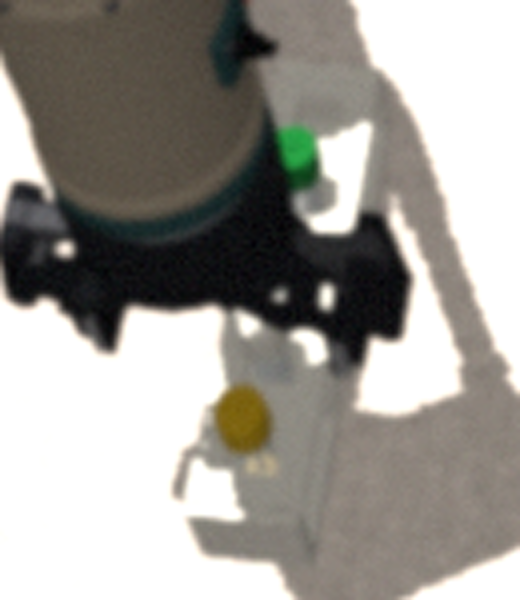

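servo_tool([
  [-7.5,-3,5,0,0,0],
  [-7.5,-3,15,0,0,0],
  [-7.5,-3,40,0,0,0],
  [-7.5,-3,65,0,0,0],
  [-7.5,-3,75,0,0,0],
  [-7.5,-3,75.5,0,0,0],
  [-7.5,-3,75.5,0,0,0],
])

```text
clock: 24.25
position: [0.5351, -0.3391, 0.0769]
ee_rot: [0.0, 0.554, 0.832, 0.0]
contact_force: [-0.4, 0.3, 0.5]
width: 0.0856
```

servo_tool([
  [0,0,0,0,0,0],
  [0,0,0,0,0,0],
  [0,0,0,0,0,0],
  [0,0,0,0,0,0],
  [0,0,0,0,0,0],
  [0,0,0,0,0,0],
  [0,0,0,0,0,0],
  [0,0,0,0,0,0],
], hand=255, grip_force=40)

```text
clock: 25.05
position: [0.5349, -0.3392, 0.0771]
ee_rot: [0.0, 0.555, 0.832, 0.0]
contact_force: [0.2, 0.3, 4.9]
width: 0.0208
```

servo_tool([
  [0,0,-15,0,0,0],
  [0,0,-45,0,0,0],
  [0,0,-85,0,0,0],
  [0,0,-118,0,0,0],
  [0,0,-118,0,0,0],
  [0,0,-118,0,0,0],
])

```text
clock: 25.65
position: [0.5346, -0.339, 0.1948]
ee_rot: [0.0, 0.555, 0.832, 0.0]
contact_force: [0.6, -0.1, -0.2]
width: 0.0208
```

```bash
python3 -W ignore -c "
from prof import *
grab('scene','s21')
to(554.6,245.2,195,-8.1)"; python3 crop.py s21 130 230 130 150 4
```

```text
clock 25.7 pos [ 534.  -338.5  193.4] yaw 22.6 F [-1.4 -0.  -1. ] w 20.6 q [-0.67  0.38  1.44  0.    1.32 -1.07]
ROW [530.8, 243.7, -0.8] [-0.08, -0.09, 30.74]
```

View pics/s21_z.png

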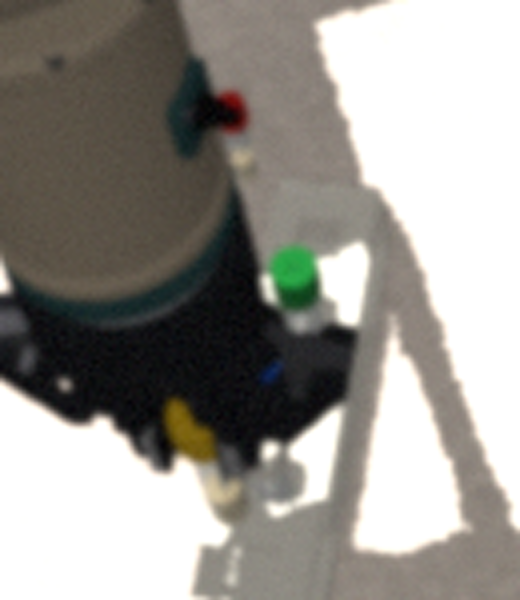

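servo_tool([
  [30,14,-4,0,0,2],
  [65,30,-6,0,0,4],
  [105,48,-6,0,0,6],
  [145,66,-6,0,0,8],
  [190,87,-6,0,0,11],
  [235,108,-6,0,0,14],
  [280,128,-6,0,0,17],
  [325,149,-6,0,0,20],
])

```text
clock: 26.5
position: [0.5454, 0.0203, 0.1984]
ee_rot: [-0.002, 0.692, 0.722, -0.001]
contact_force: [0.3, 1.1, 0.2]
width: 0.0205
```

```bash
python3 -W ignore -c "
from prof import *
to(554.5,244.3,196,-8.1)"
```

```text
clock 26.5 pos [545.4  20.3 198.4] yaw 2.5 F [0.3 1.1 0.2] w 20.5 q [-0.09  0.26  1.62  0.    1.27 -0.13]
ROW [223.4, 18.8, 2.5] [-0.25, -0.02, 10.59]
```

servo_tool([
  [40,3,0,0,0,2],
  [85,7,0,0,0,4],
  [130,11,0,0,0,6],
  [170,14,0,0,0,8],
  [200,17,0,0,0,10],
  [216,18.5,0,0,0,10.6],
  [218,18.5,0,0,0,10.6],
  [218,18.5,0,0,0,10.6],
])

```text
clock: 27.3
position: [0.5545, 0.2366, 0.1988]
ee_rot: [-0.0, 0.754, 0.657, -0.002]
contact_force: [0.4, -1.4, -1.0]
width: 0.021
```

servo_tool([
  [0,0,0,0,0,0],
  [0,0,0,0,0,0],
])

```text
clock: 27.5
position: [0.5554, 0.2356, 0.2003]
ee_rot: [-0.0, 0.755, 0.656, -0.0]
contact_force: [0.7, -1.0, 0.7]
width: 0.0208
```

```bash
python3 -W ignore -c "
from prof import *
grab('scene','s22')
to(554.5,244.3,174,-8.1)"; python3 crop.py s22 290 50 110 130 5;python3 -c "
from pj import *
s=telemetry.get_state()['position']*1000
show('s22',s,290,50,5,68,'p22')"
```

```text
clock 27.55 pos [555.5 235.7 200.5] yaw -8.0 F [-0.4 -0.9 -0.6] w 21.0 q [ 0.29  0.34  1.49 -0.    1.31  0.43]
ROW [8.3, -2.2, 26.5] [-0.01, 0.02, 0.06]
-68 345.5 134.6 (279, 425)
8 349.4 108.4 (299, 294)
32 350.7 99.5 (306, 250)
```

View pics/p22.png

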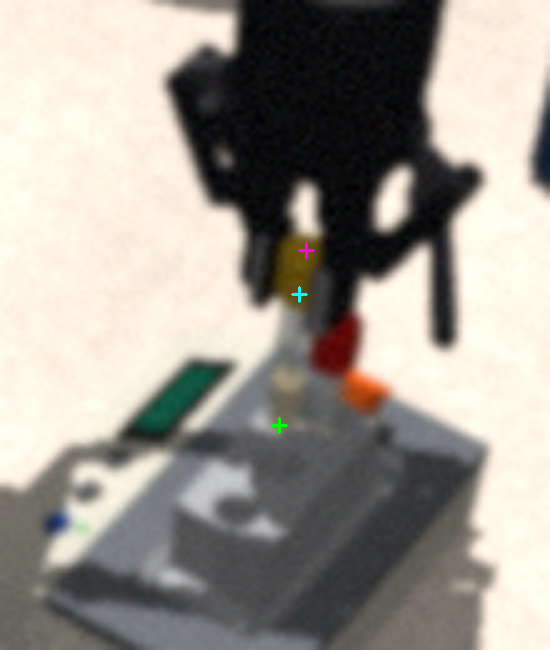

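```bash
python3 - <<'E'
import cv2,numpy as np
from h import *
s=telemetry.get_state()['position']
x0,y0,k=325,85,11
im=cv2.imread('pics/s22.png')[y0:y0+55,x0:x0+50]; im=cv2.resize(cv2.convertScaleAbs(im,alpha=2.0),None,fx=k,fy=k,interpolation=cv2.INTER_CUBIC)
ey=np.array([.141,.99,0])/1000
for o,c in((0,(0,255,0)),(2,(255,0,0)),(4,(0,0,255))):
    a=[];
    for dz in(-.068,.032):
        u,v=proj('scene',s+[0,0,dz]+o*ey); a.append((int((u-x0+.5)*k),int((v-y0+.5)*k)))
    cv2.line(im,a[0],a[1],c,1)
cv2.imwrite('pics/p22b.png',im)
E
```

```text
(no output)
```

View pics/p22b.png

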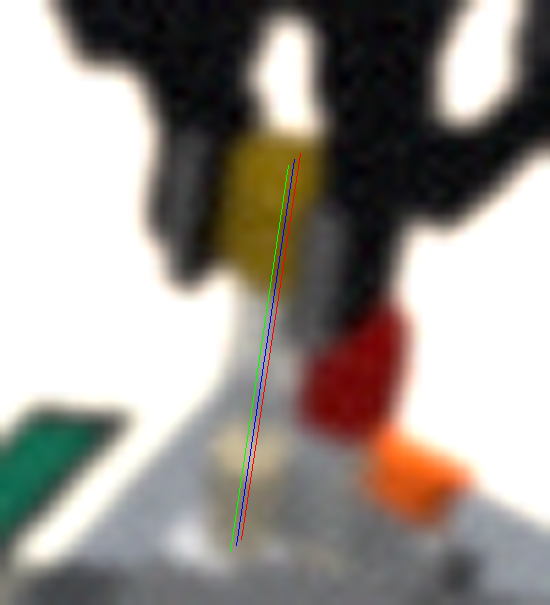

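servo_tool([
  [4,-1,5,0,0,0],
  [7.5,-1.8,12,0,0,0],
  [7.5,-1.8,20,0,0,0],
  [7.5,-1.8,25,0,0,0],
  [7.5,-1.8,25,0,0,0],
  [7.5,-1.8,25,0,0,0],
])

```text
clock: 28.15
position: [0.5547, 0.2446, 0.1754]
ee_rot: [-0.0, 0.754, 0.656, -0.0]
contact_force: [0.2, 0.2, 0.9]
width: 0.021
```

```bash
python3 -W ignore -c "
from prof import *
to(554.5,243.8,130,-8.1)"
```

```text
clock 28.15 pos [554.7 244.6 175.4] yaw -8.0 F [0.2 0.2 0.9] w 21.0 q [0.3  0.36 1.53 0.   1.26 0.44]
ROW [-0.8, -0.1, 45.4] [-0.02, 0.01, 0.14]
```

servo_tool([
  [-0.8,0,3,0,0,0],
  [-0.8,0,7,0,0,0],
  [-0.8,0,11,0,0,0],
  [-0.8,0,14,0,0,0],
  [-0.8,0,16,0,0,0],
])

```text
clock: 28.65
position: [0.5545, 0.2437, 0.1592]
ee_rot: [-0.0, 0.754, 0.656, -0.0]
contact_force: [-0.3, -0.3, 0.5]
width: 0.0209
```

servo_tool([
  [0,0,4,0,0,0],
  [0,0,8,0,0,0],
  [0,0,11,0,0,0],
])

```text
clock: 28.95
position: [0.5546, 0.2438, 0.1482]
ee_rot: [-0.0, 0.754, 0.656, -0.0]
contact_force: [-0.0, -0.1, 0.9]
width: 0.0209
```

```bash
python3 -W ignore -c "
from prof import *
grab('scene','s23')
to(554.5,244,128,-8.1)"; python3 crop.py s23 300 60 110 130 5
```

```text
clock 29.0 pos [554.2 243.7 147.7] yaw -8.0 F [ 0.2  0.2 -1.6] w 20.7 q [0.3  0.38 1.57 0.   1.2  0.44]
ROW [0.4, 0.3, 19.7] [-0.07, 0.03, 0.14]
```

View pics/s23_z.png

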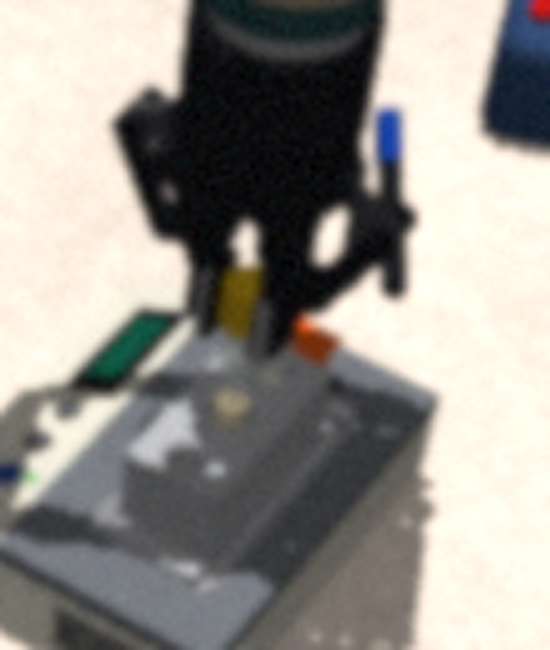

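servo_tool([
  [0,0,5,0,0,0],
  [0,0,10,0,0,0],
  [0,0,15,0,0,0],
  [0,0,18,0,0,0],
  [0,0,20,0,0,0],
  [0,0,20.5,0,0,0],
  [0,0,20.5,0,0,0],
])

```text
clock: 29.7
position: [0.5547, 0.2438, 0.1281]
ee_rot: [-0.0, 0.754, 0.656, 0.0]
contact_force: [-0.2, -0.1, 0.1]
width: 0.021
```

servo_tool([
  [0,0,0,0,0,0],
  [0,0,0,0,0,0],
  [0,0,0,0,0,0],
  [0,0,0,0,0,0],
  [0,0,-20,0,0,0],
  [0,0,-50,0,0,0],
  [0,0,-85,0,0,0],
  [0,0,-85,0,0,0],
], hand=0)

```text
clock: 30.5
position: [0.5577, 0.2448, 0.2186]
ee_rot: [0.002, 0.754, 0.656, 0.005]
contact_force: [1.0, -0.2, 0.9]
width: 0.0855
```

```bash
python3 -W ignore -c "
from prof import *
grab('scene','s24')
to(503.5,-263.3,200,22.7)"; python3 crop.py s24 300 60 110 130 5
```

```text
clock 30.55 pos [556.3 244.3 216.1] yaw -8.0 F [-0.4 -0.6  0.2] w 85.5 q [0.3  0.33 1.46 0.   1.34 0.44]
ROW [-510.1, 18.0, 14.8] [0.36, -0.07, -30.66]
```

View pics/s24_z.png

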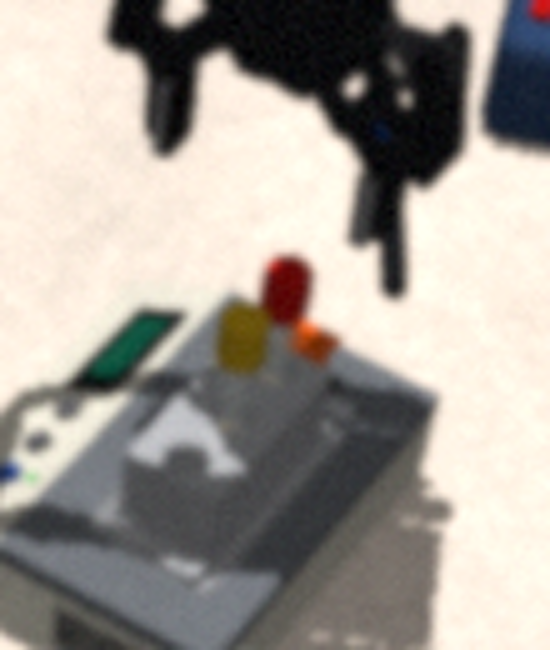

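servo_tool([
  [-508,18,15,0,0,-30.6],
  [-508,18,15,0,0,-30.6],
  [-508,18,15,0,0,-30.6],
  [-508,18,15,0,0,-30.6],
  [-508,18,15,0,0,-30.6],
  [-508,18,15,0,0,-30.6],
  [-508,18,15,0,0,-30.6],
  [-508,18,15,0,0,-30.6],
])

```text
clock: 31.35
position: [0.5131, -0.1467, 0.2004]
ee_rot: [-0.001, 0.555, 0.832, -0.0]
contact_force: [0.2, -0.4, 0.0]
width: 0.0853
```

```bash
python3 -W ignore -c "
from prof import *
to(503.5,-263.4,150,22.7)"
```

```text
clock 31.35 pos [ 513.1 -146.7  200.4] yaw 22.6 F [ 0.2 -0.4  0. ] w 85.3 q [-0.41  0.23  1.64  0.    1.27 -0.8 ]
ROW [-104.1, -53.7, 50.3] [-0.06, -0.09, -0.06]
```

servo_tool([
  [-45,-24,20,0,0,0],
  [-80,-42,40,0,0,0],
  [-98,-52,50,0,0,0],
  [-100,-53,50,0,0,0],
  [-100,-53,50,0,0,0],
  [-100,-53,50,0,0,0],
])

```text
clock: 31.95
position: [0.5041, -0.2566, 0.1517]
ee_rot: [-0.0, 0.554, 0.832, 0.0]
contact_force: [-0.6, 0.4, -0.1]
width: 0.0854
```

```bash
python3 -W ignore -c "
from prof import *
grab('scene','s25')
to(503.5,-263.4,76,22.7)"; python3 crop.py s25 130 230 130 150 4
```

```text
clock 32.0 pos [ 504.3 -256.5  152. ] yaw 22.7 F [-0.1  0.3 -0.5] w 85.6 q [-0.59  0.32  1.65  0.    1.17 -0.99]
ROW [-6.1, -3.4, 76.0] [0.04, -0.0, 0.02]
```

View pics/s25_z.png

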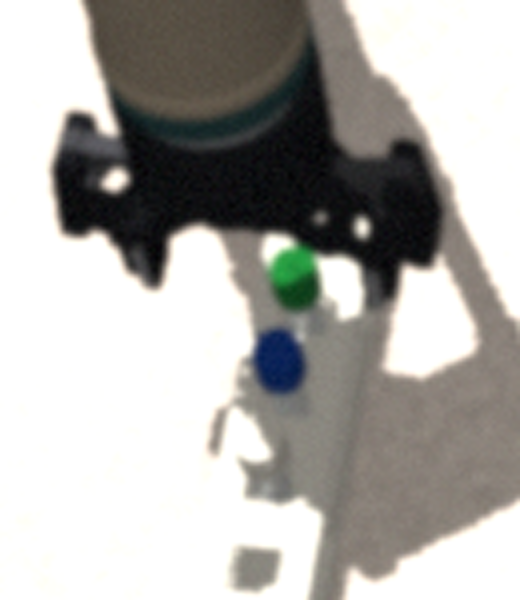

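servo_tool([
  [-5,-3,3,0,0,0],
  [-5,-3,12,0,0,0],
  [-5,-3,40,0,0,0],
  [-5,-3,65,0,0,0],
  [-5,-3,75,0,0,0],
  [-5,-3,75.5,0,0,0],
  [-5,-3,75.5,0,0,0],
])

```text
clock: 32.7
position: [0.5036, -0.2637, 0.0765]
ee_rot: [0.0, 0.554, 0.832, 0.0]
contact_force: [-0.7, -0.9, 0.2]
width: 0.0854
```

servo_tool([
  [0,0,0,0,0,0],
  [0,0,0,0,0,0],
  [0,0,0,0,0,0],
  [0,0,0,0,0,0],
  [0,0,0,0,0,0],
  [0,0,0,0,0,0],
  [0,0,0,0,0,0],
  [0,0,0,0,0,0],
], hand=255, grip_force=40)

```text
clock: 33.5
position: [0.5034, -0.2638, 0.0766]
ee_rot: [0.0, 0.555, 0.832, 0.0]
contact_force: [0.2, -0.1, 4.7]
width: 0.0207
```

servo_tool([
  [0,0,-15,0,0,0],
  [0,0,-45,0,0,0],
  [0,0,-85,0,0,0],
  [0,0,-118,0,0,0],
  [0,0,-120,0,0,0],
  [0,0,-120,0,0,0],
])

```text
clock: 34.1
position: [0.5032, -0.2636, 0.1964]
ee_rot: [0.001, 0.555, 0.832, 0.0]
contact_force: [-0.6, -0.6, -0.3]
width: 0.0208
```

```bash
python3 -W ignore -c "
from prof import *
grab('scene','s26')
to(549.3,208.5,197,-8.1)"; python3 crop.py s26 130 210 130 150 4
```

```text
clock 34.15 pos [ 502.5 -263.1  195.1] yaw 22.6 F [ 0.7 -0.1 -0.6] w 21.1 q [-0.61  0.29  1.58  0.    1.28 -1.  ]
ROW [417.2, 224.8, -1.4] [-0.07, -0.07, 30.74]
```

View pics/s26_z.png

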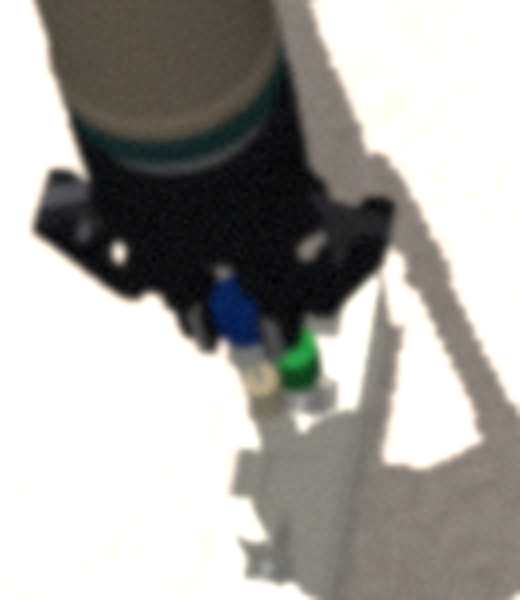

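servo_tool([
  [30,16,-2,0,0,2],
  [65,35,-2,0,0,4],
  [105,57,-2,0,0,7],
  [145,78,-2,0,0,10],
  [185,100,-2,0,0,13],
  [225,121,-2,0,0,16],
  [265,143,-2,0,0,19],
  [300,162,-2,0,0,22],
])

```text
clock: 34.95
position: [0.5357, 0.0779, 0.1958]
ee_rot: [-0.002, 0.704, 0.711, -0.001]
contact_force: [0.7, 0.2, 0.6]
width: 0.0211
```

```bash
python3 -W ignore -c "
from prof import *
to(549.4,210.2,196,-8.1)"
```

```text
clock 34.95 pos [535.7  77.9 195.8] yaw 0.6 F [0.7 0.2 0.6] w 21.1 q [0.02 0.25 1.63 0.   1.26 0.01]
ROW [132.1, 15.0, -0.2] [-0.25, -0.0, 8.65]
```

servo_tool([
  [40,4,0,0,0,2],
  [80,9,0,0,0,5],
  [112,13,0,0,0,7.5],
  [126,14.5,0,0,0,8.6],
  [128,14.5,0,0,0,8.6],
  [128,14.5,0,0,0,8.6],
  [128,14.5,0,0,0,8.6],
  [128,14.5,0,0,0,8.6],
])

```text
clock: 35.75
position: [0.55, 0.2026, 0.1978]
ee_rot: [-0.0, 0.755, 0.656, -0.0]
contact_force: [-0.1, 0.2, -0.0]
width: 0.0205
```

```bash
python3 -W ignore -c "
from prof import *
grab('scene','s27')
to(549.4,210.2,175,-8.1)"; python3 - <<'E'
import cv2,numpy as np
from h import *
s=telemetry.get_state()['position']
x0,y0,k=315,95,11
im=cv2.imread('pics/s27.png')[y0:y0+55,x0:x0+50]; im=cv2.resize(cv2.convertScaleAbs(im,alpha=2.0),None,fx=k,fy=k,interpolation=cv2.INTER_CUBIC)
ey=np.array([.141,.99,0])/1000
for o,c in((0,(0,255,0)),(2,(255,0,0)),(4,(0,0,255))):
    a=[];
    for dz in(-.068,.032):
        u,v=proj('scene',s+[0,0,dz]+o*ey); a.append((int((u-x0+.5)*k),int((v-y0+.5)*k)))
    cv2.line(im,a[0],a[1],c,1)
cv2.imwrite('pics/p27b.png',im)
E
```

```text
clock 35.8 pos [550.2 202.7 198. ] yaw -8.0 F [-0.1 -0.4 -1. ] w 21.1 q [ 0.23  0.31  1.54 -0.    1.29  0.37]
ROW [7.3, -1.8, 23.0] [-0.01, 0.02, 0.06]
```

View pics/p27b.png

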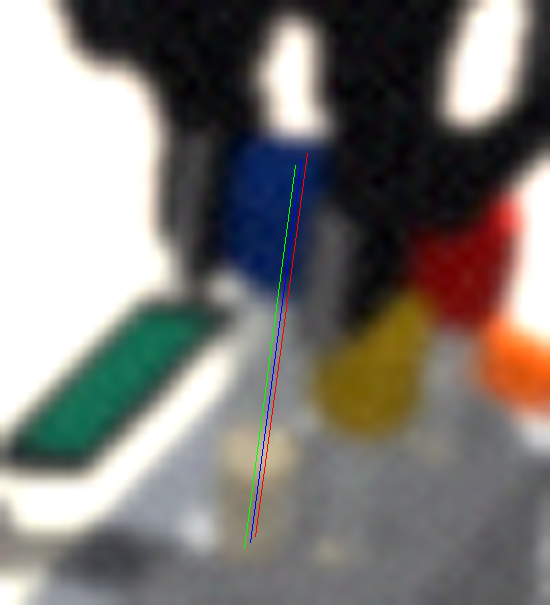

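servo_tool([
  [4,-1,5,0,0,0],
  [6.5,-1.5,12,0,0,0],
  [6.5,-1.5,19,0,0,0],
  [6.5,-1.5,23,0,0,0],
  [6.5,-1.5,23,0,0,0],
  [6.5,-1.5,23,0,0,0],
])

```text
clock: 36.4
position: [0.5496, 0.2105, 0.1749]
ee_rot: [-0.0, 0.754, 0.656, -0.0]
contact_force: [0.5, -0.1, 0.7]
width: 0.0208
```

```bash
python3 -W ignore -c "
from prof import *
to(549.4,210.1,130,-8.1)"
```

```text
clock 36.4 pos [549.6 210.5 174.9] yaw -8.0 F [ 0.5 -0.1  0.7] w 20.8 q [0.25 0.33 1.57 0.   1.24 0.39]
ROW [-0.4, -0.2, 44.9] [-0.01, 0.0, 0.14]
```

servo_tool([
  [-0.4,-0.2,3,0,0,0],
  [-0.4,-0.2,7,0,0,0],
  [-0.4,-0.2,11,0,0,0],
  [-0.4,-0.2,14,0,0,0],
  [-0.4,-0.2,16,0,0,0],
])

```text
clock: 36.9
position: [0.5492, 0.2101, 0.1587]
ee_rot: [-0.0, 0.754, 0.656, -0.0]
contact_force: [-0.3, -0.1, 0.2]
width: 0.0212
```

servo_tool([
  [0,0,4,0,0,0],
  [0,0,8,0,0,0],
  [0,0,11,0,0,0],
])

```text
clock: 37.2
position: [0.5492, 0.2101, 0.1477]
ee_rot: [-0.0, 0.754, 0.656, -0.0]
contact_force: [-0.4, -0.5, 0.5]
width: 0.0212
```

```bash
python3 -W ignore -c "
from prof import *
grab('scene','s28')
to(549.4,210.1,128,-8.1)"; python3 crop.py s28 300 60 110 130 5
```

```text
clock 37.25 pos [548.9 210.  147.2] yaw -8.0 F [-0.4 -0.6 -1.4] w 20.8 q [0.25 0.35 1.61 0.   1.18 0.39]
ROW [0.1, 0.5, 19.2] [-0.07, 0.02, 0.14]
```

View pics/s28_z.png

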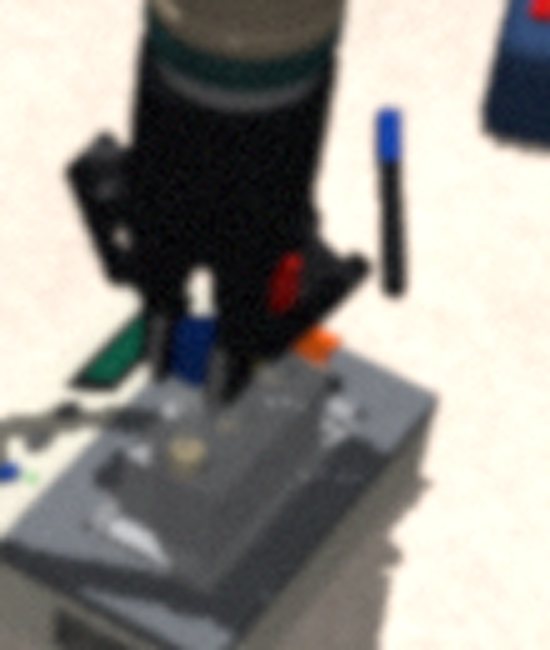

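servo_tool([
  [0,0,5,0,0,0],
  [0,0,10,0,0,0],
  [0,0,15,0,0,0],
  [0,0,18,0,0,0],
  [0,0,20,0,0,0],
  [0,0,20.5,0,0,0],
  [0,0,20.5,0,0,0],
])

```text
clock: 37.95
position: [0.5494, 0.2101, 0.1276]
ee_rot: [-0.0, 0.754, 0.656, 0.0]
contact_force: [-0.3, -0.4, -0.5]
width: 0.0204
```

servo_tool([
  [0,0,0,0,0,0],
  [0,0,0,0,0,0],
  [0,0,0,0,0,0],
  [0,0,0,0,0,0],
  [0,0,-20,0,0,0],
  [0,0,-50,0,0,0],
  [0,0,-85,0,0,0],
  [0,0,-85,0,0,0],
], hand=0)

```text
clock: 38.75
position: [0.5524, 0.211, 0.218]
ee_rot: [0.002, 0.754, 0.656, 0.005]
contact_force: [-0.6, 0.1, -0.4]
width: 0.0855
```

```bash
python3 -W ignore -c "
from prof import *
to(633,23.2,200,-13.7)"
```

```text
clock 38.75 pos [552.4 211.  218. ] yaw -8.0 F [-0.6  0.1 -0.4] w 85.5 q [0.25 0.3  1.5  0.   1.33 0.39]
ROW [-174.9, 105.6, 18.3] [0.55, -0.26, 5.75]
```

servo_tool([
  [-40,24,0,0,0,2],
  [-85,50,5,0,0,4],
  [-130,77,20,0,0,5.7],
  [-160,96,40,0.3,0,5.7],
  [-172,104,45,0.3,0,5.7],
  [-173,104,45,0.3,0,5.7],
  [-173,104,45,0.3,0,5.7],
  [-173,104,45,0.3,0,5.7],
])

```text
clock: 39.55
position: [0.6281, 0.0261, 0.1684]
ee_rot: [-0.002, 0.786, 0.619, -0.001]
contact_force: [-0.2, 0.7, -0.1]
width: 0.0853
```

```bash
cat > cov.py <<'E'
from h import *
def cov(f,zt,zh):
    for n in('scene','top'):
        im,d=grab(n,n[0]+f); P=cloud(n,d); z=P[...,2]-(-.0005 if n=='scene' else .0011)
        r=spotter.outline_of('cover_handle',n)
        if not r: print(n,'none'); continue
        e=r[0]; M=cv2.dilate(e['region'].astype('uint8'),np.ones((7,7)))>0
        for nm,lo,hi in(('top',zt-.004,zt+.004),('handle',zh-.005,zh+.004)):
            Q=P[M&(z>lo)&(z<hi)]
            if len(Q)<10: print(n,nm,'few'); continue
            c,sz,a=cv2.minAreaRect((Q[:,:2]*1000).astype('float32')); print(n,round(e['conf'],2),nm,len(Q),np.round(c,1),np.round(sz,1),round(a,2))
E
python3 -W ignore -c "
from cov import *
cov('29',.106,.131)
to(633.2,23.3,109,-13.8)"; python3 crop.py s29 270 90 150 200 3; python3 crop.py t29 140 120 180 120 4
```

```text
scene 0.85 top 2536 [634.5  23. ] [180.4  82.2] 76.19
scene 0.85 handle 203 [634.3  22.5] [59.  14.9] 76.67
top 0.63 top 672 [629.8  15.1] [160.4  81.2] 76.74
top 0.63 handle 24 [625.3   3. ] [17.7 10.1] 86.98
clock 39.75 pos [628.3  25.7 168.4] yaw -13.6 F [-0.5 -0.7 -0.2] w 85.7 q [-0.07  0.4   1.48  0.    1.27  0.17]
ROW [-1.2, 5.6, 59.4] [-0.24, -0.01, 0.24]
```

View pics/s29_z.png

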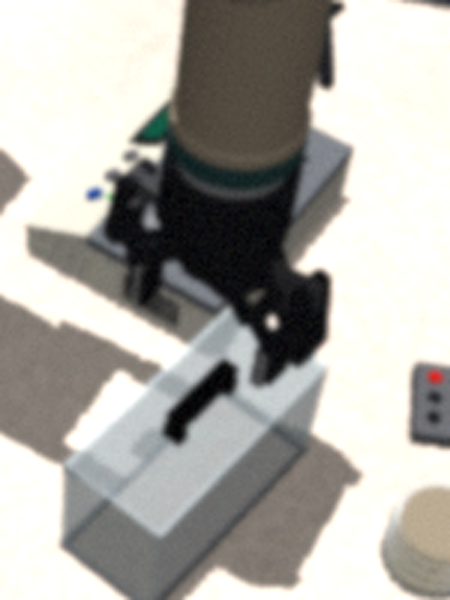

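View pics/t29_z.png

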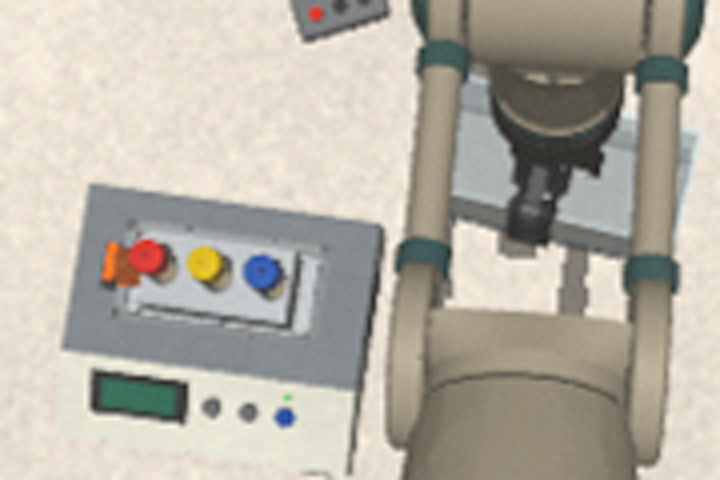

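servo_tool([
  [-1.2,5.5,5,-0.2,0,0.2],
  [-1.2,5.5,20,-0.2,0,0.2],
  [-1.2,5.5,40,-0.2,0,0.2],
  [-1.2,5.5,54,-0.2,0,0.2],
  [-1.2,5.5,58,-0.2,0,0.2],
  [-1.2,5.5,58,-0.2,0,0.2],
  [-1.2,5.5,58,-0.2,0,0.2],
])

```text
clock: 40.45
position: [0.6338, 0.022, 0.1102]
ee_rot: [-0.0, 0.787, 0.617, -0.0]
contact_force: [-0.1, -0.7, 0.5]
width: 0.0854
```

```bash
python3 -W ignore -c "
from cov import *
to(633.2,23.3,110,-13.8)"
```

```text
clock 40.45 pos [633.8  22.  110.2] yaw -13.9 F [-0.1 -0.7  0.5] w 85.4 q [-0.08  0.45  1.55  0.    1.14  0.17]
ROW [1.1, -0.9, 0.2] [-0.02, -0.0, -0.06]
```

servo_tool([
  [1,-0.5,0,0,0,0],
  [1,-0.5,0,0,0,0],
  [1,-0.5,0,0,0,0],
  [1,-0.5,0,0,0,0],
  [1,-0.5,0,0,0,0],
  [1,-0.5,0,0,0,0],
  [1,-0.5,0,0,0,0],
  [1,-0.5,0,0,0,0],
], hand=255, grip_force=60)

```text
clock: 41.25
position: [0.6334, 0.023, 0.1099]
ee_rot: [-0.0, 0.787, 0.617, -0.0]
contact_force: [0.8, 0.3, 2.5]
width: 0.0129
```

servo_tool([
  [0,0,0,0,0,0],
  [0,0,0,0,0,0],
  [0,0,0,0,0,0],
])

```text
clock: 41.55
position: [0.6334, 0.023, 0.1099]
ee_rot: [-0.0, 0.787, 0.617, -0.0]
contact_force: [1.6, -0.2, 3.4]
width: 0.0129
```

```bash
python3 -W ignore -c "
from cov import *
cov('30',.106,.131)
to(633.2,23.3,110,-13.8)"; python3 crop.py s30 270 90 150 200 3
```

```text
scene 0.71 top 1949 [634.4  22.7] [180.3  82.2] 76.08
scene 0.71 handle 130 [636.5  12.2] [38.2 32.2] 22.8
top 0.76 top 662 [631.2  23.7] [178.5  80.6] 77.24
top handle few
clock 41.75 pos [633.4  23.  109.9] yaw -13.9 F [ 1.8 -1.4  3.7] w 13.1 q [-0.07  0.45  1.55  0.    1.14  0.17]
ROW [0.2, -0.3, -0.1] [-0.03, 0.0, -0.07]
```

View pics/s30_z.png

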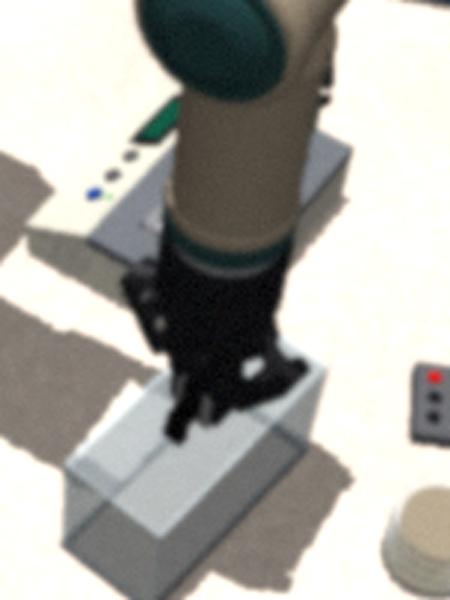

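servo_tool([
  [0,0,-10,0,0,0],
  [0,0,-30,0,0,0],
  [0,0,-55,0,0,0],
  [0,0,-80,0,0,0],
  [0,0,-105,0,0,0],
  [0,0,-130,0,0,0],
  [0,0,-155,0,0,0],
  [0,0,-170,0,0,0],
])

```text
clock: 42.55
position: [0.6326, 0.0233, 0.2812]
ee_rot: [-0.001, 0.787, 0.617, -0.001]
contact_force: [1.1, 0.3, -2.2]
width: 0.0127
```

servo_tool([
  [0,0,-8,0,0,0],
  [0,0,-10,0,0,0],
  [0,0,-10,0,0,0],
])

```text
clock: 42.85
position: [0.6325, 0.0231, 0.2887]
ee_rot: [-0.001, 0.787, 0.617, -0.001]
contact_force: [-0.2, -0.6, -2.5]
width: 0.0129
```

```bash
python3 -W ignore -c "
from cov import *
cov('31',.286,.311)
to(555.2,248.4,292,-7.9)"
```

```text
scene 0.61 top 2589 [633.3  23. ] [179.8  81.9] 76.12
scene 0.61 handle 182 [634.4  14.3] [40.  32.6] 30.11
top 0.91 top 907 [631.4  23.3] [177.   80.9] 75.87
top 0.91 handle 14 [625.3  23.4] [58.2  9.6] 87.13
clock 43.05 pos [632.7  23.1 288.3] yaw -13.9 F [ 0.5 -0.6 -2.7] w 12.9 q [-0.07  0.34  1.27  0.    1.54  0.17]
ROW [200.2, -129.2, -3.2] [-0.24, 0.02, -5.96]
```

View pics/s31.png

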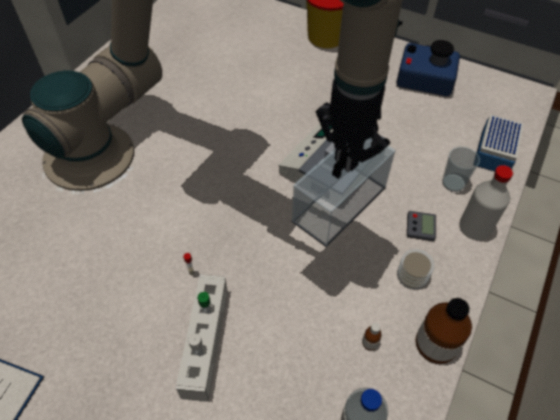

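servo_tool([
  [15,-10,-3,0,0,0],
  [40,-26,-3,0,0,-1],
  [68,-44,-3,0,0,-2],
  [98,-63,-3,0,0,-3],
  [128,-82,-3,0,0,-4],
  [156,-101,-3,0,0,-5],
  [180,-116,-3,0,0,-5.7],
  [195,-126,-3,0,0,-6],
])

```text
clock: 43.85
position: [0.5559, 0.2454, 0.2928]
ee_rot: [-0.001, 0.753, 0.658, -0.001]
contact_force: [1.4, 0.6, -3.1]
width: 0.0126
```

servo_tool([
  [4,-2.5,0,0,0,0],
  [4,-2.5,0,0,0,0],
  [4,-2.5,0,0,0,0],
  [4,-2.5,0,0,0,0],
])

```text
clock: 44.25
position: [0.5562, 0.2456, 0.2927]
ee_rot: [-0.0, 0.754, 0.656, -0.001]
contact_force: [-0.2, 0.1, -1.7]
width: 0.0126
```

```bash
python3 -W ignore -c "
from cov import *
cov('32',.286,.311)
to(555.2,248.4,230,-7.9)"; python3 crop.py s32 260 30 160 170 4
```

```text
scene 0.65 top 1596 [556.6 245.9] [183.7  82.7] 81.87
scene 0.65 handle 130 [559.1 238. ] [42.4 37.3] 37.46
top 0.71 top 944 [555.3 245.9] [178.6  80.9] 82.02
top 0.71 handle 25 [551.5 221.7] [10.6 13.7] 88.97
clock 44.45 pos [556.  246.1 292.7] yaw -7.9 F [ 0.2  0.6 -2.9] w 12.9 q [0.3  0.3  1.32 0.   1.52 0.44]
ROW [2.2, -1.1, 62.7] [-0.1, 0.01, -0.03]
```

View pics/s32_z.png

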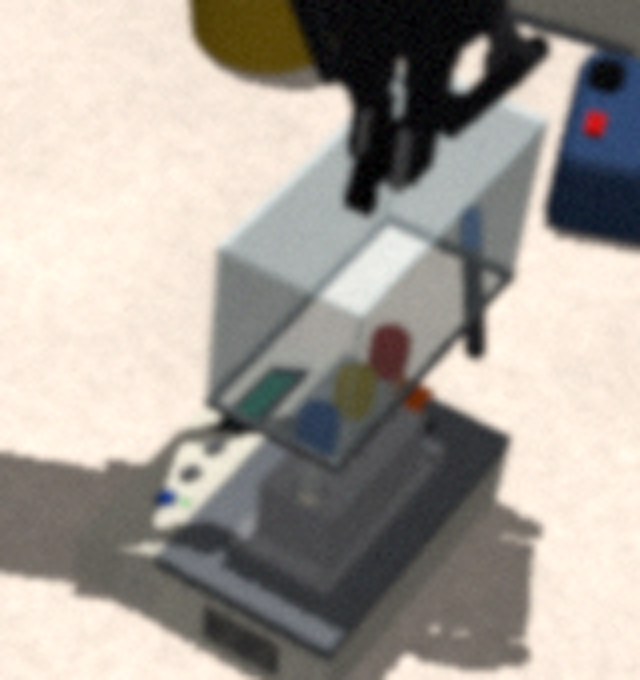

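servo_tool([
  [2.3,-1,5,0,0,0],
  [2.3,-1,15,0,0,0],
  [2.3,-1,28,0,0,0],
  [2.3,-1,42,0,0,0],
  [2.3,-1,57,0,0,0],
  [2.3,-1,72,0,0,0],
  [2.3,-1,85,0,0,0],
  [2.3,-1,95,0,0,0],
])

```text
clock: 45.25
position: [0.5541, 0.2491, 0.1958]
ee_rot: [-0.001, 0.754, 0.657, -0.002]
contact_force: [-0.1, 0.1, -1.9]
width: 0.0128
```

servo_tool([
  [0,0,3,0,0,0],
  [0,0,5,0,0,0],
  [0,0,5,0,0,0],
  [0,0,5,0,0,0],
])

```text
clock: 45.65
position: [0.5553, 0.2494, 0.1935]
ee_rot: [-0.0, 0.754, 0.657, 0.0]
contact_force: [0.1, -0.3, -1.8]
width: 0.0126
```

```bash
python3 -W ignore -c "
from cov import *
cov('33',.188,.213)
to(555.2,248.6,171,-7.9)"; python3 crop.py s33 260 60 150 150 4
```

```text
scene 0.87 top 1569 [556.3 249.4] [184.9  81.8] 81.93
scene 0.87 handle 128 [560.4 239.5] [40.8 33.4] 28.51
top 0.93 top 958 [554.3 249.7] [178.8  80.7] 82.16
top 0.93 handle 20 [551.7 224.4] [12.7 10.1] 1.6
clock 45.85 pos [555.1 249.4 193.3] yaw -7.9 F [ 0.2 -0.3 -1.8] w 12.7 q [0.31 0.35 1.49 0.   1.3  0.44]
ROW [-0.8, 0.3, 22.3] [-0.05, -0.03, 0.04]
```

View pics/s33_z.png

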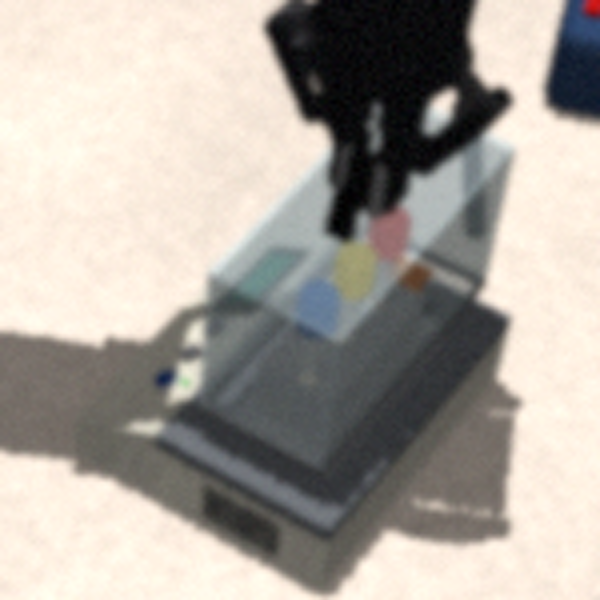

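servo_tool([
  [-0.7,0.2,5,0,0,0],
  [-0.7,0.2,11,0,0,0],
  [-0.7,0.2,16,0,0,0],
  [-0.7,0.2,19,0,0,0],
  [-0.7,0.2,20,0,0,0],
  [-0.7,0.2,20,0,0,0],
])

```text
clock: 46.45
position: [0.5548, 0.2486, 0.1725]
ee_rot: [-0.001, 0.754, 0.657, -0.001]
contact_force: [-0.1, -0.1, -3.6]
width: 0.0129
```

servo_tool([
  [0,0,0.7,0,0,0],
  [0,0,1.4,0,0,0],
  [0,0,2,0,0,0],
])

```text
clock: 46.75
position: [0.555, 0.2486, 0.1709]
ee_rot: [-0.001, 0.754, 0.657, -0.0]
contact_force: [0.1, 0.1, -1.6]
width: 0.0124
```

servo_tool([
  [0,0,0.7,0,0,0],
  [0,0,1,0,0,0],
  [0,0,1,0,0,0],
])

```text
clock: 47.05
position: [0.5549, 0.2486, 0.1699]
ee_rot: [-0.001, 0.754, 0.657, -0.0]
contact_force: [-0.1, -0.3, -1.5]
width: 0.0129
```

servo_tool([
  [0,0,0.5,0,0,0],
  [0,0,1,0,0,0],
  [0,0,1,0,0,0],
])

```text
clock: 47.35
position: [0.5549, 0.2486, 0.1699]
ee_rot: [-0.0, 0.754, 0.657, -0.0]
contact_force: [-2.2, -0.3, 4.6]
width: 0.0132
```

```bash
python3 -W ignore -c "
from cov import *
cov('34',.166,.191)
to(555.2,248.6,169,-7.9)"; python3 crop.py s34 260 60 150 150 4
```

```text
scene 0.83 top 1561 [555.5 248.1] [181.9  82.4] 81.89
scene 0.83 handle 129 [554.2 240. ] [43.9 34.3] 52.51
top 0.81 top 990 [553.9 249.1] [178.8  80.3] 82.11
top 0.81 handle 14 [550.2 222.9] [12.6  6.9] 11.25
clock 47.55 pos [554.9 248.6 169.9] yaw -7.9 F [-2.5 -1.   5.3] w 13.3 q [0.31 0.36 1.53 0.   1.25 0.44]
ROW [0.1, 0.3, 0.9] [-0.05, -0.02, 0.04]
```

View pics/s34_z.png

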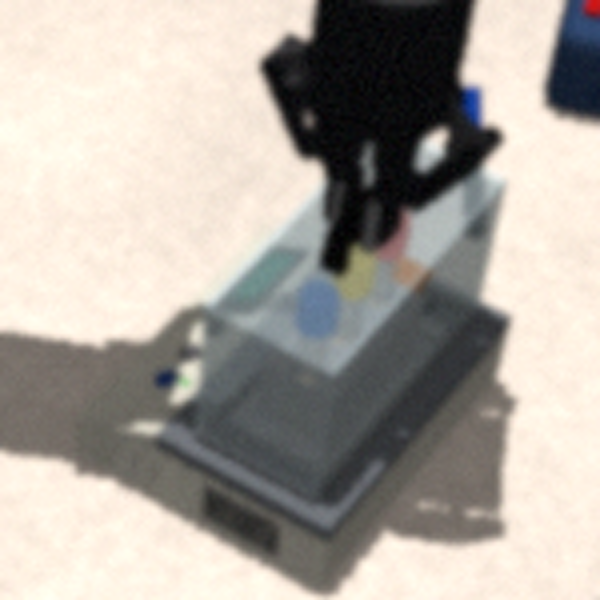

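servo_tool([
  [0,0,-0.7,0,0,0],
  [0,0,-0.7,0,0,0],
  [0,0,-0.7,0,0,0],
  [0,0,-0.7,0,0,0],
  [0,0,-0.7,0,0,0],
  [0,0,-20,0,0,0],
  [0,0,-50,0,0,0],
  [0,0,-85,0,0,0],
], hand=0)

```text
clock: 48.35
position: [0.5544, 0.2483, 0.2534]
ee_rot: [-0.001, 0.754, 0.657, -0.002]
contact_force: [0.5, -0.2, 0.2]
width: 0.0857
```

servo_tool([
  [-10,-40,-30,0,0,0],
  [-30,-80,-30,0,0,0],
  [-60,-120,-30,0,0,0],
  [-100,-160,-30,0,0,0],
  [-140,-190,-30,0,0,0],
  [-180,-190,-30,0,0,0],
  [-200,-190,-30,0,0,0],
  [-200,-190,-30,0,0,0],
])

```text
clock: 49.15
position: [0.3388, 0.0747, 0.2845]
ee_rot: [0.0, 0.755, 0.656, -0.0]
contact_force: [-0.1, -0.4, 0.5]
width: 0.0855
```

```bash
python3 -W ignore -c "
from cov import *
cov('35',.166,.191)
to(555.2,248.6,169,-7.9)
from prof import *
for n in('scene','top'):
    P=cloud(n,np.load('/tmp/'+n[0]+'35.npy')); z=P[...,2]*1000; cc=c0
    lx=(P[...,:2]-cc)@ex*1000; ly=(P[...,:2]-cc)@ey*1000
    m=(np.abs(z-166)<5)&(np.abs(lx)<38)&(np.abs(ly)<86)
    A=np.c_[lx[m],ly[m],np.ones(m.sum())]; k=np.linalg.lstsq(A,z[m],rcond=None)[0]; print(n,'cover top tilt deg',np.rad2deg(k[:2]).round(2),'z',k[2].round(1))
    g=(z<63)&(z>57)
"; python3 crop.py s35 260 60 150 150 4;python3 crop.py t35 130 120 180 130 4
```

```text
scene 0.89 top 2079 [556.1 249.2] [183.9  82.4] 82.39
scene 0.89 handle 154 [556.9 248.7] [62.8 15. ] 82.88
top 0.7 top 1888 [554.2 249.1] [179.1  80.4] 82.27
top 0.7 handle 124 [554.2 248.7] [57.9 14.2] 82.27
clock 49.35 pos [340.   77.1 284.1] yaw -7.8 F [0.3 0.1 0.4] w 85.5 q [ 0.02 -0.11  1.81  0.    1.44  0.16]
ROW [199.1, 190.1, 114.9] [-0.1, -0.04, 0.08]
scene cover top tilt deg [ 0.24 -0.05] z 165.6
top cover top tilt deg [-0.21  0.09] z 166.9
```

View pics/s35_z.png

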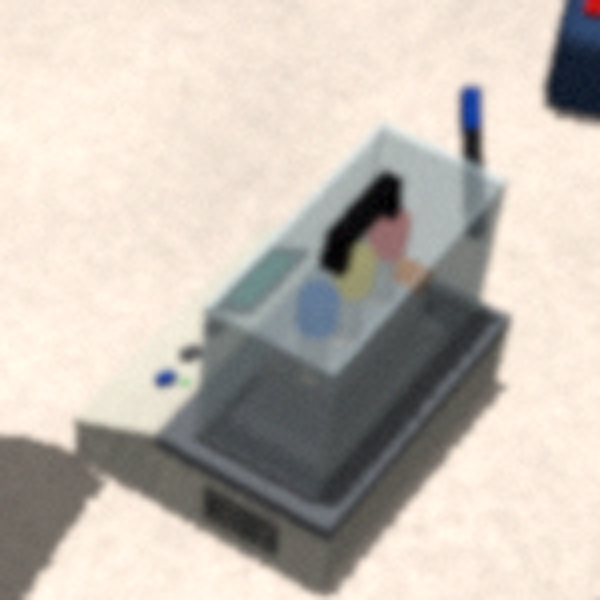

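View pics/t35_z.png

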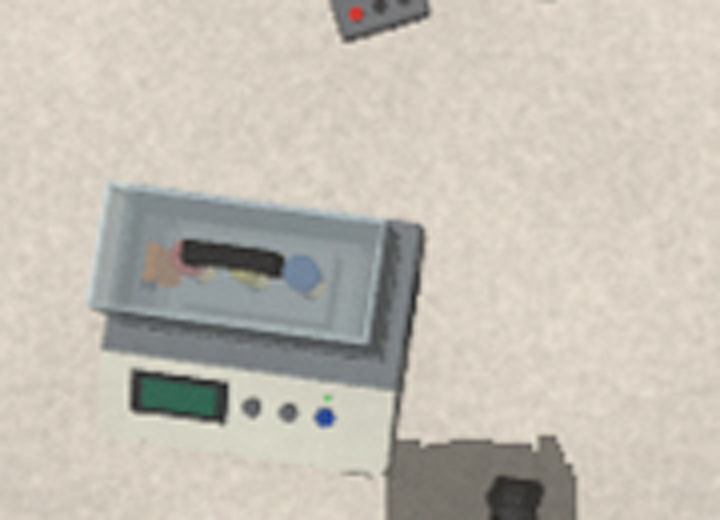

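View pics/s35.png

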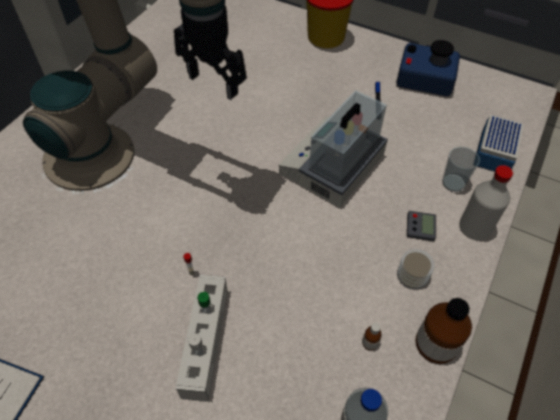

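```bash
python3 -c "
from rig import sign_off
print(sign_off())"
```

```text
the job is handed in; nothing more can be done
None
```

The incubator is set up as asked and handed in at about 49 s of the 144 s allowed. No verdict was reported.

**Block:**
- It tilted about 5° on the latch when I first pushed it down in the gripper. I let go and pressed it level with the closed fingertips near the latch, reaching 22.7 N.
- Both cameras then put its top at about 100 mm above the bench, which is fully home, with its foot about 2 mm below the deck. The latch was back where it started.
- It sits about 1–2 mm off the well's centre, within the clearance.

**Tubes:** Red is next to the latch, yellow in the middle and blue at the far end. They went into their holes with no noticeable contact force. I used the larger red-capped tube from the rack. The white-capped and green-capped tubes and the small stray red one were not moved.

**Cover:**
- It came down onto the deck at the expected height. After release both cameras put its top at 166 mm, with a tilt of 0.25° or less.
- It is about 0.2° out of line with the well and centred within about 1 mm.

**Disagreements:** The two cameras differed by 1–3 mm sideways, which is about their stated calibration. The gripper's own readings fell between them.

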